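Pack iced rusks in an airtight tub and seal it

ROBOT

A 7-joint arm with a two-finger parallel gripper is mounted at the origin on the work surface. World frame = base frame: x ahead of the robot, y to its left, z up, the work surface at z = 0. Lengths are in mm, angles in rad, forces in N, time in s.
With the tool pointing down it reaches from about 350 to 900 mm from the base axis. Payload 7.2 kg.
Tool frame: the origin (TCP) lies at the very end of the fingers, on their centre line; the grasp point (between the pads) lies 19 mm behind it (arm.hold_point_z is the distance from the TCP to the grasp point, in mm); z points along the fingers, y is the line along which they close (so a half turn about z gives the same grasp; the last joint's range is limited). The gripper opens to 85 mm and grips with 20 to 120 N. Pads are 22 mm wide; open, the fingers measure 114 mm over their backs; the gripper's body (76 mm by 85 mm) begins 54 mm behind the grasp point. The pads swing forward as they close: fully open they stand 13 mm farther back than shut.
Start: joints at [-1.267, 0.411, -0.013, 1.596, 0.006, 1.134, -0.082], TCP at [227.068, 582.296, 231.297] pointing down, gripper open.
Joint ranges: [-2.95, 2.95], [-0.29, 1.99], [-1.47, 1.44], [0.14, 2.54], [-1.03, 4.17], [0.13, 1.85], [-2.86, 2.86]. Speed limits (rad/s): [2.39, 2.39, 3.01, 3.01, 3.14, 3.14, 3.14].

INTERFACE

Orientations are given as a rotation vector (axis times angle).
In Python, from station import arm gives the robot as it stands.
- The arm moves only by the tool play_rows, never from a script. Its argument "motion" is a list of rows, each a list of 5 numbers: the opening, from -1 (shut) to 1 (fully open), then the shift along the tool's x, y, z as a fraction of full scale, then the turn about the tool's z as a fraction of full scale. A call has 1 to 8 rows; each row is the pose to reach, as a shift and turn from the pose commanded when the call began, along the tool's axes at that moment, turning the shorter way round; what a row does not reach only later rows make up. Full scale, the value 1, is 400 mm for a shift and 180 degrees for a turn. A row lasts 1/12 s, in which the tool goes at most 41.7 mm and 7.16 degrees, less where a joint would pass 70% of its speed; a pose out of reach is approached as far as the arm can. A call with a number of a shift or a turn outside -1 to 1 is refused whole. A call with a gripper value outside its range is refused whole. The fingers move at their own pace and stop on an object; the grip force is fixed at half the most. Time passes only in rows, so rows that repeat a pose let the fingers close. It gives the time, the measured TCP pose, the force, the opening and the grip force at its end, in the units of the state.
- arm.sense(): the state, without advancing time (a new reading comes with each control period).
- arm.grab_frame(name): name is "scene" or "top" or "wrist"; returns the picture (480x640x3 uint8, red, green, blue); there is no depth.
- arm.calibration(name): a dict with "fx", "fy", "cx", "cy" (pixels), "view" (4x4, takes a point from world to camera coordinates). Camera axes: x right, y down, z forward; pixel columns grow to the right and rows downward; lengths in mm; the calibration is good to about 2 mm. A picture is of the moment at which its call begins: read the wrist's pose just before it. calibration takes no time and is no camera call; for the wrist camera it gives the pose at the moment of the call.
- arm.job_done(): hands the job in; it is judged then, once.
Trained networks look in the newest picture that a camera, given by its name, has taken for a name from the list of things; names that differ only in an ending like _2 or _b are one class to them, and where a whole thing is asked for, a point or a joint stands for the part that bears it (a point fixed in the world has none). Each returns a list of dicts, best first, with "confidence" (0 to 1); they miss things now and then, are a little off and sometimes report something else, mostly with a low value. They report only what shows in the picture. A call takes as long as a camera call. They do not tell look-alikes from the thing itself.
- arm.masks_of(query, camera): "mask" (480x640 bool, what is visible of it) and "rect" ([left, top, right, bottom] in pixels, round what is visible of it).
The state is a dict: "time_s": time; "qpos": joint angles; "qd": joint speeds; "joint_torque": joint torques, N m; "ee_pos": TCP position; "tool_rot": TCP orientation; "ft_force": force on the tool from outside, world axes, zero at the start; "wrist_torque": the same for the moment, N m; "grip_width": opening from 0.0 (shut) to 1.0 (fully open); "finger_force": force on a finger pad.
Only numpy, scipy, OpenCV 4.12 (cv2) and the standard library are available. Lean on these libraries where they do the work, as an engineer would, in place of code of your own. Each camera call takes 0.05 s, during which the arm holds its last target. There are 200 camera calls.

TASK

Pack the iced rusks into the airtight tub so they stay crisp: hold each one only by its crust edges without touching the icing, and lay them all flat on the floor of the tub, icing up. Then set the lid squarely on the tub, press its white rim down point by point all the way round until every length is fully home, and only then push the orange vent cap shut. Leave the other things on the counter where they are.

Things in the scene. Friction and masses are not known exactly. Their poses are not given: they have to be found in the camera images.
- tub: open airtight tub with clear walls and a broad white rim on a non-slip base (sizes everywhere in mm). Origin: centre of its underside; x across its short side, y along its long side, z up. Inner floor 128 by 186, 4 above the origin; mouth 138 by 196. The rim is flat, 60 above the origin, 12 wide all round, 162 by 220 outside.
- rusk0: rusk (a crisp rectangular slice of toast), 54 (x) by 36 (y) by 14 thick, brown crust round its four edges, 25 g, with a pale iced patch 42 by 25 standing 1.5 proud in the middle of its top face. Origin: centre of its underside; z up through the icing. At first the rusks lie on a red-brown silicone baking mat, 2 thick, on the counter. None if it is absent in this run.
- rusk1: rusk (a crisp rectangular slice of toast), 54 (x) by 36 (y) by 14 thick, brown crust round its four edges, 25 g, with a pale iced patch 42 by 25 standing 1.5 proud in the middle of its top face. Origin: centre of its underside; z up through the icing. At first the rusks lie on a red-brown silicone baking mat, 2 thick, on the counter. None if it is absent in this run.
- rusk2: rusk (a crisp rectangular slice of toast), 54 (x) by 36 (y) by 14 thick, brown crust round its four edges, 25 g, with a pale iced patch 42 by 25 standing 1.5 proud in the middle of its top face. Origin: centre of its underside; z up through the icing. At first the rusks lie on a red-brown silicone baking mat, 2 thick, on the counter. None if it is absent in this run.
- rusk3: rusk (a crisp rectangular slice of toast), 54 (x) by 36 (y) by 14 thick, brown crust round its four edges, 25 g, with a pale iced patch 42 by 25 standing 1.5 proud in the middle of its top face. Origin: centre of its underside; z up through the icing. At first the rusks lie on a red-brown silicone baking mat, 2 thick, on the counter. None if it is absent in this run.
- lid: pale blue lid, about 300 g, edged by a white rim 18 wide in ten lengths (rim0 to rim9) over a blue gasket. Origin: centre of the underside of its plug, on which it stands on the counter; x across its short side, y along its long side, z up. Its flat flange, 162 by 220, has its underside 14 above the origin and comes to rest on the tub's rim: the origin is then 46 above the tub's.
- lid_plug (a point): centre of the lid's plug, 14 above the lid's origin, where it is widest, 135 by 193; it tapers to 123 by 181 at the bottom, so it centres itself in the tub's mouth (1.5 to spare all round). Either way round fits.
- lid_handle (a point): top centre of the lid's dark upright handle in the middle of the lid: 16 (x) by 70 (y), from 20 to 49 above the lid's origin; the panel round it is 19 above the origin
- mat: red-brown silicone baking mat on which the rusks lie at first, 280 (x) by 200 (y) by 2 thick, fixed; origin: centre of its underside
- rim0 (a joint): how far this length of the lid's white rim is pressed down: 0 standing proud with the blue gasket showing under it (top 28 above the lid's origin), 0.007 fully home (top 21). It takes about 9 N on this length alone and stays where it is left. It is a corner piece, arms 52 along y and 46 along x; press it at (72, 101) in the lid's frame.
- rim1 (a joint): how far this length of the lid's white rim is pressed down: 0 standing proud with the blue gasket showing under it (top 28 above the lid's origin), 0.007 fully home (top 21). It takes about 9 N on this length alone and stays where it is left. It is a straight side piece, 56 long; press it at (72, 29) in the lid's frame.
- rim2 (a joint): how far this length of the lid's white rim is pressed down: 0 standing proud with the blue gasket showing under it (top 28 above the lid's origin), 0.007 fully home (top 21). It takes about 9 N on this length alone and stays where it is left. It is a straight side piece, 56 long; press it at (72, -29) in the lid's frame.
- rim3 (a joint): how far this length of the lid's white rim is pressed down: 0 standing proud with the blue gasket showing under it (top 28 above the lid's origin), 0.007 fully home (top 21). It takes about 9 N on this length alone and stays where it is left. It is a corner piece, arms 52 along y and 46 along x; press it at (72, -101) in the lid's frame.
- rim4 (a joint): how far this length of the lid's white rim is pressed down: 0 standing proud with the blue gasket showing under it (top 28 above the lid's origin), 0.007 fully home (top 21). It takes about 9 N on this length alone and stays where it is left. It is a straight side piece, 67 long; press it at (0, -101) in the lid's frame.
- rim5 (a joint): how far this length of the lid's white rim is pressed down: 0 standing proud with the blue gasket showing under it (top 28 above the lid's origin), 0.007 fully home (top 21). It takes about 9 N on this length alone and stays where it is left. It is a corner piece, arms 52 along y and 46 along x; press it at (-72, -101) in the lid's frame.
- rim6 (a joint): how far this length of the lid's white rim is pressed down: 0 standing proud with the blue gasket showing under it (top 28 above the lid's origin), 0.007 fully home (top 21). It takes about 9 N on this length alone and stays where it is left. It is a straight side piece, 56 long; press it at (-72, -29) in the lid's frame.
- rim7 (a joint): how far this length of the lid's white rim is pressed down: 0 standing proud with the blue gasket showing under it (top 28 above the lid's origin), 0.007 fully home (top 21). It takes about 9 N on this length alone and stays where it is left. It is a straight side piece, 56 long; press it at (-72, 29) in the lid's frame.
- rim8 (a joint): how far this length of the lid's white rim is pressed down: 0 standing proud with the blue gasket showing under it (top 28 above the lid's origin), 0.007 fully home (top 21). It takes about 9 N on this length alone and stays where it is left. It is a corner piece, arms 52 along y and 46 along x; press it at (-72, 101) in the lid's frame.
- rim9 (a joint): how far this length of the lid's white rim is pressed down: 0 standing proud with the blue gasket showing under it (top 28 above the lid's origin), 0.007 fully home (top 21). It takes about 9 N on this length alone and stays where it is left. It is a straight side piece, 67 long; press it at (0, 101) in the lid's frame.
- vent (a joint): how far the orange vent cap in the lid is pressed down: 0 open (top 31.5 above the lid's origin), 0.006 closed. It takes about 6 N and stays down. Round, 22 across, on the lid at (0, 63) in the lid's frame.
- jar: bystander, to be left alone: cream jar with a red cap, 72 across, 110 high. Origin: centre of its underside.
- spatula: bystander, to be left alone: spatula with a red handle, 250 long, lying flat. Origin: centre of its underside.
- bowl: bystander, to be left alone: small steel bowl, 96 across, 45 high. Origin: centre of its underside.
- timer: bystander, to be left alone: small white kitchen timer, 50 x 62 x 22. Origin: centre of its underside.
Things that resemble listed ones, but are neither listed nor needed, are in the scene too. What is shaped like the rusk1 but black or purple is not meant. What is shaped like the rusk0 but blue is not meant.

How it is judged (in metres and radians):
On the way, in this order (a step that is already met when the one before it is completed fails the run):
1. all the rusks lie flat in the tub, icing up (z of rusk0 in the frame of tub between -0.004 and 0.01 m and angle between each of rusk0, rusk1, rusk2, rusk3's own z axis and vertical below 0.15 rad and x of rusk0 in the frame of tub between -0.06 and 0.06 m and y of rusk0 in the frame of tub between -0.095 and 0.095 m and z of rusk1 in the frame of tub between -0.004 and 0.01 m and x of rusk1 in the frame of tub between -0.06 and 0.06 m and y of rusk1 in the frame of tub between -0.095 and 0.095 m and z of rusk2 in the frame of tub between -0.004 and 0.01 m and x of rusk2 in the frame of tub between -0.06 and 0.06 m and y of rusk2 in the frame of tub between -0.095 and 0.095 m and z of rusk3 in the frame of tub between -0.004 and 0.01 m and x of rusk3 in the frame of tub between -0.06 and 0.06 m and y of rusk3 in the frame of tub between -0.095 and 0.095 m), for 0.2 s.
2. the lid rests squarely on the tub (horizontal distance between lid and tub below 0.005 m and z of lid in the frame of tub below 0.0485 m and angle between lid's own z axis and vertical below 0.04 rad and angle between the x axis of lid and the x axis of tub, either way round below 0.06 rad), for 0.2 s.
3. every length of the lid's rim is pressed home, on the tub (all of step 2 and value of joint each of rim0, rim1, rim2, rim3, rim4, rim5, rim6, rim7, rim8, rim9 above 0.005 m), for 0.2 s.
4. the vent cap is shut (value of joint vent above 0.004 m), for 0.2 s.
At the end, for the whole second after the job is handed in: Rusks flat (0.15 rad) in the tub, icing up, at most 6 mm off its floor; lid on the tub: centred to 5 mm, within 2.5 mm of full depth, level to 0.04 rad, square to 0.06 rad, at rest; all ten rim lengths down over 5 of 7 mm; vent cap down over 4 of 6 mm (all of step 1 and all of step 3 and value of joint vent above 0.004 m and linear speed of lid below 0.02 m/s); the robot touches nothing.
It fails at once if the fingers press on a rusk's icing (over 1.5 N) (contact force between the fingers and rusk0_c1 above 1.5 N or contact force between the fingers and rusk1_c1 above 1.5 N or contact force between the fingers and rusk2_c1 above 1.5 N or contact force between the fingers and rusk3_c1 above 1.5 N).
It fails at once if a bystander is moved more than 3 cm (distance of any of jar, spatula, bowl, timer from where it was at the start of the episode above 0.03 m).
Of rusk0, rusk1, rusk2, rusk3 only 3 to 4 are there at a start; the rules pass over those that are not, and their reading is None.
At some moment in a run one of rusk0, rusk1, rusk2, rusk3, lid may be knocked a few centimetres aside while the robot is not near it.
It also fails if it takes over 208 s, if anything falls off the work surface, if the arm or the gripper's body presses on something with over 40 N, if the wrist force passes 120 N, or if a joint passes its speed limit or range.

## Working session

There is one attempt and no reset: what is moved stays moved. The work goes in short steps, Python scripts to look and compute and a tool call to move; the robot and the scene stay as the last step left them, time stands still between calls to the robot, and variables do not carry over. Pictures are saved under pics/ and viewed, at most 14 in all, crops included, and the job is handed in when it is done.

Besides the shell and the picture viewer there is one more tool, called after "Call:" in YAML: its name, and indented under it one key for each argument. play_rows: Moves the arm, as the interface text tells. Its arguments: {"type":"object","properties":{"motion":{"type":"array","items":{"type":"array","items":{"type":"number"}}}},"required":["motion"]}

```bash
ls; mkdir -p pics
python3 - <<'E'
from station import arm
import cv2, numpy as np
s=arm.sense(); print(s)
for n in ("scene","top"):
    im=arm.grab_frame(n); cv2.imwrite(f"pics/{n}0.png",im[:,:,::-1])
    c=arm.calibration(n); print(n,c["fx"],c["fy"],c["cx"],c["cy"],np.round(c["view"],4).tolist())
    for q in ("tub","rusk0","lid","lid_handle","vent","mat","jar","spatula","bowl","timer"):
        for d in arm.masks_of(q,n): print(q,round(d["confidence"],2),[int(v) for v in d["rect"]],int(d["mask"].sum()))
E
```

```text
pics
{'time_s': 0.0, 'qpos': array([-1.26718197,  0.41188473, -0.01272506,  1.59705644,  0.00556608,
        1.13430765, -0.08219545]), 'qd': array([ 1.66286896e-03,  2.00531018e-04,  5.85465568e-04, -5.20627014e-04,
       -3.26592342e-05,  1.17771848e-03,  3.81317555e-04]), 'joint_torque': array([ 8.42064901e-05, -6.00632071e+01,  6.82226624e-01, -2.99413544e+01,
        1.37485974e-02,  1.08106068e-02, -1.58245118e-06]), 'ee_pos': array([226.90503959, 581.81358115, 230.45737475]), 'tool_rot': array([-5.80603694e-01, -3.08724915e+00,  2.52269764e-03]), 'ft_force': array([ 0.7126363 ,  0.37787021, -0.26082249]), 'wrist_torque': array([-0.04295032,  0.07368446, -0.02441508]), 'finger_force': 0.0, 'grip_width': 1.0032278382554651}
scene 448.7837471287215 448.7837471287215 318.1398656136325 230.77984240624235 [[0.594, 0.8044, 0.0094, -248.7361], [0.5105, -0.368, -0.7771, -209.2339], [-0.6217, 0.4664, -0.6293, 1542.8496], [0.0, 0.0, 0.0, 1.0]]
tub 0.89 [302, 208, 402, 284] 4452
tub 0.53 [465, 156, 497, 195] 902
tub 0.37 [260, 297, 286, 321] 332
rusk0 0.88 [260, 295, 287, 320] 379
rusk0 
[... 987 characters left out ...]
68] 260
rusk0 0.75 [393, 231, 407, 253] 257
rusk0 0.72 [391, 182, 404, 206] 235
rusk0 0.72 [526, 244, 550, 264] 268
rusk0 0.52 [419, 232, 438, 252] 274
lid 0.73 [144, 197, 239, 273] 4735
lid 0.36 [388, 184, 402, 202] 256
lid_handle 0.91 [148, 197, 238, 278] 4829
lid_handle 0.61 [223, 210, 234, 235] 153
lid_handle 0.36 [206, 197, 225, 213] 189
vent 0.65 [82, 197, 121, 227] 867
vent 0.42 [482, 179, 511, 270] 1022
mat 0.55 [374, 171, 449, 271] 6060
jar 0.64 [83, 199, 122, 226] 874
jar 0.54 [256, 169, 343, 242] 4871
spatula 0.93 [481, 181, 511, 267] 1031
spatula 0.55 [326, 268, 351, 292] 419
bowl 0.87 [251, 260, 288, 295] 953
bowl 0.42 [420, 232, 436, 252] 272
timer 0.82 [330, 269, 353, 292] 387
```

Run:
```python
import cv2
a=cv2.imread("pics/top0.png"); cv2.imwrite("pics/top0c.png",cv2.resize(a[130:330,60:580],(800,308),interpolation=cv2.INTER_CUBIC))
a=cv2.imread("pics/scene0.png"); cv2.imwrite("pics/scene0c.png",cv2.resize(a[140:430,50:510],(793,500),interpolation=cv2.INTER_CUBIC))
```

```text
(no output)
```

View pics/top0c.png

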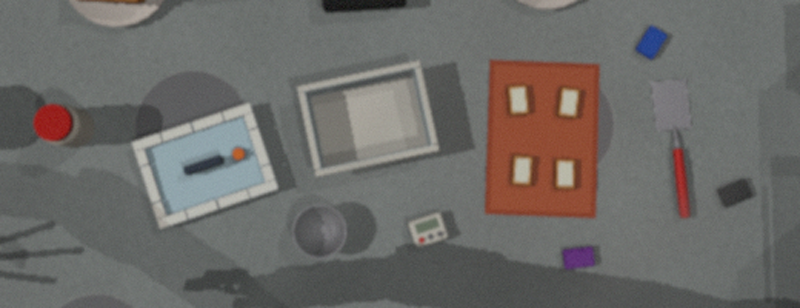

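View pics/scene0c.png

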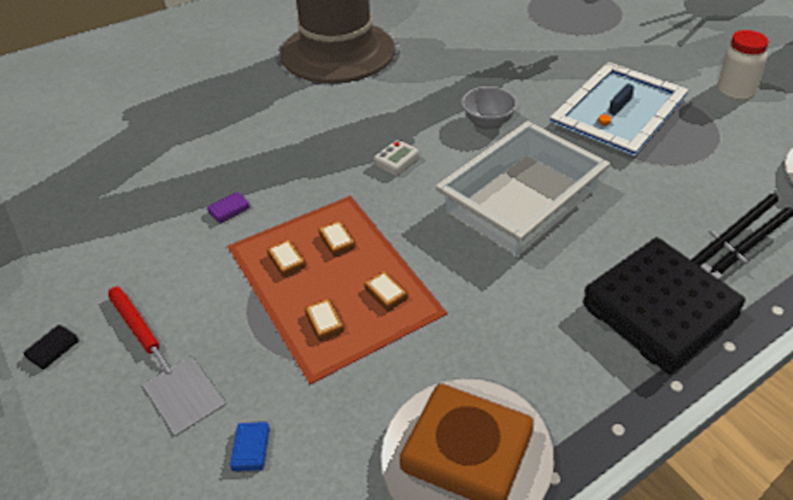

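The top crop shows the tub at (367,118), the lid at (205,165) with its orange vent at (238,154), the mat, the jar, the bowl, the timer and the spatula.

Rusk candidates, in full top pixels:
- **Four on the mat:** (397,195), (429,196), (399,240) and (428,242). They have brown crust and pale icing, so these are the rusks.
- **Look-alikes:** blue (483,157), purple (436,298) and black (538,254). None has icing, so I exclude them.

The enlarged crop confirms this.

```bash
cat > h.py <<'E'
from station import arm
import cv2, numpy as np
def ray(cal,uv):
    V=np.array(cal["view"]); R,t=V[:3,:3],V[:3,3]
    d=R.T@np.array([(uv[0]-cal["cx"])/cal["fx"],(uv[1]-cal["cy"])/cal["fy"],1.]); return -R.T@t,d
def at(cal,uv,z):
    o,d=ray(cal,uv); return o+d*(z-o[2])/d[2]
def proj(cal,p):
    q=np.array(cal["view"])@np.append(p,1.); return np.array([cal["fx"]*q[0]/q[2]+cal["cx"],cal["fy"]*q[1]/q[2]+cal["cy"]])
def tri(rays):
    A=0;b=0
    for o,d in rays:
        d=d/np.linalg.norm(d);P=np.eye(3)-np.outer(d,d);A=A+P;b=b+P@o
    return np.linalg.solve(A,b)
def cen(m):
    v,u=np.nonzero(m); return np.array([u.mean(),v.mean()])
def rect(cal,m,z):
    """metric min-area rectangle at height z: centre, long side, short side, angle of long axis"""
    c=max(cv2.findContours(m.astype(np.uint8),cv2.RETR_EXTERNAL,cv2.CHAIN_APPROX_NONE)[0],key=cv2.contourArea)
    P=np.array([at(cal,p,z)[:2] for p in c[:,0,:]],np.float32)
    (cx,cy),(w,h),a=cv2.minAreaRect(P)
    if w<h: w,h,a=h,w,a+90
    return np.array([cx,cy]),w,h,(a+90)%180-90
def rgbmask(im,kind):
    hsv=cv2.cvtColor(im,cv2.COLOR_RGB2HSV).astype(int); h,s,v=hsv[...,0],hsv[...,1],hsv[...,2]
    return hsv
def tool(s):
    from scipy.spatial.transform import Rotation as R
    return R.from_rotvec(s["tool_rot"]).as_matrix()
def go(s,xy,yaw_y,z):
    """fractions to bring TCP to xy,z with tool y axis (closing line) along world angle yaw_y deg (mod 180)"""
    T=tool(s); d=T.T@(np.array([*xy,z])-s["ee_pos"])
    cur=np.degrees(np.arctan2(T[1,1],T[0,1])); e=(yaw_y-cur+90)%180-90
    return np.round(d/400,4), round(-e/180,4), round(e,1)
E
python3 - <<'E'
from h import *
C={n:arm.calibration(n) for n in("scene","top")}
S=tool(arm.sense());print(np.round(S,3).tolist())
M={}
for n in C:
    arm.grab_frame(n)
    M[n]={q:arm.masks_of(q,n) for q in("rusk0","tub","lid_handle")}
for d in M["top"]["tub"][:3]: print("tub",[np.round(x,1) for x in rect(C["top"],d["mask"],60)])
for d in M["top"]["lid_handle"][:1]: print("lid",[np.round(x,1) for x in rect(C["top"],d["mask"],26)])
for d in M["top"]["rusk0"]:
    print("rusk",[np.round(x,1) for x in rect(C["top"],d["mask"],16)],d["rect"])
    r=ray(C["top"],cen(d["mask"])); best=min(M["scene"]["rusk0"],key=lambda e:np.linalg.norm(proj(C["scene"],at(C["top"],cen(d["mask"]),10))-cen(e["mask"])))
    print("   tri",np.round(tri([r,ray(C["scene"],cen(best["mask"]))]),1))
a=max(M["top"]["tub"],key=lambda d:d["mask"].sum());b=max(M["scene"]["tub"],key=lambda d:d["mask"].sum())
print("tubtri",tri([ray(C["top"],cen(a["mask"])),ray(C["scene"],cen(b["mask"]))]))
w=arm.calibration("wrist");V=np.array(w["view"]);s=arm.sense()
print("wristcam in tool",np.round(S.T@(-V[:3,:3].T@V[:3,3]-s["ee_pos"]),1),np.round(V[:3,:3]@S,2).tolist(),w["fx"])
E
```

```text
[[-0.932, 0.363, -0.0], [0.363, 0.932, -0.0], [0.0, -0.0, -1.0]]
tub [array([558.9,  10.9]), np.float64(221.2), np.float64(164.8), np.float64(-78.2)]
tub [array([559.8, 232.6]), np.float64(52.3), np.float64(48.5), np.float64(-71.8)]
lid [array([480. , 300.4]), np.float64(224.7), np.float64(164.5), np.float64(-71.4)]
rusk [array([ 693.9, -500.4]), np.float64(53.9), np.float64(35.3), np.float64(-34.6)] [477.3, 147.0, 493.4, 168.3]
   tri [ 695.2 -502.8    5.1]
rusk [array([ 460.1, -340.5]), np.float64(55.4), np.float64(38.6), np.float64(-1.1)] [418.7, 231.8, 436.5, 253.4]
   tri [ 460.2 -340.2   11.1]
rusk [array([ 422.2, -644.2]), np.float64(56.9), np.float64(36.8), np.float64(-70.2)] [526.5, 244.1, 551.6, 264.1]
   tri [ 422.1 -647.     7.5]
rusk [array([ 307.8, -362.1]), np.float64(54.9), np.float64(35.4), np.float64(89.4)] [424.2, 290.7, 443.7, 306.6]
   tri [ 309.2 -361.7    8.4]
rusk [array([ 592.3, -258.6]), np.float64(52.8), np.float64(36.1), np.float64(-0.5)] [389.3, 183.6, 404.2, 205.7]
   tri [ 593.3 -258.7   11.1]
rusk [array([ 585.9, -348.6]), np.float64(53.1), np.float64(38.8), np.float64(-1.2)] [423.3, 183.9, 435.9, 206.6]
   tri [ 587.  -349.1    9.1]
rusk [array([ 467.8, -263. ]), np.float64(55.3), np.float64(36.5), np.float64(-7.3)] [392.9, 230.1, 406.8, 253.2]
   tri [ 467.8 -264.1   13.5]
rusk [array([421.4, 252.1]), np.float64(55.2), np.float64(17.4), np.float64(-72.1)] [203.0, 251.2, 220.7, 265.2]
   tri [ 360.9  105.5 -333.2]
rusk [array([481., 303.]), np.float64(224.6), np.float64(167.2), np.float64(-72.3)] [147.8, 196.9, 240.4, 274.8]
   tri [ 427.8  104.9 -228.1]
tubtri [558.98036601   9.94227646  35.41548234]
wristcam in tool [  71.3    0.9 -143.1] [[0.0, 1.0, 0.0], [-0.96, 0.0, -0.28], [-0.28, -0.0, 0.96]] 420.01824148701377
```

Call:
play_rows:
  motion:
    - [1,-0.498,-0.594,0,0.294]
    - [1,-0.498,-0.594,0,0.294]
    - [1,-0.498,-0.594,0,0.294]
    - [1,-0.498,-0.594,0,0.294]
    - [1,-0.498,-0.594,0,0.294]
    - [1,-0.498,-0.594,0,0.294]
    - [1,-0.498,-0.594,0,0.294]
    - [1,-0.498,-0.594,0,0.294]

```text
time_s: 2.17
ee_pos: [327.7, 283.5, 231.5]
tool_rot: [1.91, 2.494, -0.001]
ft_force: [-0.4, -0.6, -0.2]
grip_width: 0.999
finger_force: 0.0
```

Call:
play_rows:
  motion:
    - [1,-0.774,0.039,0,0.294]
    - [1,-0.774,0.039,0,0.294]
    - [1,-0.774,0.039,0,0.294]
    - [1,-0.774,0.039,0,0.294]
    - [1,-0.774,0.039,0,0.294]
    - [1,-0.774,0.039,0,0.294]
    - [1,-0.774,0.039,0,0.294]
    - [1,-0.774,0.039,0,0.294]

```text
time_s: 2.83
ee_pos: [426.7, -9.9, 232.0]
tool_rot: [2.82, 1.382, 0.003]
ft_force: [-0.4, 0.8, -0.7]
grip_width: 1.0
finger_force: 0.0
```

Call:
play_rows:
  motion:
    - [1,-0.436,0.641,0,0.294]
    - [1,-0.436,0.641,0,0.294]
    - [1,-0.436,0.641,0,0.294]
    - [1,-0.436,0.641,0,0.294]
    - [1,-0.436,0.641,0,0.294]
    - [1,-0.436,0.641,0,0.294]
    - [1,-0.436,0.641,0,0.294]
    - [1,-0.436,0.641,0,0.294]

```text
time_s: 3.5
ee_pos: [525.3, -303.8, 231.2]
tool_rot: [3.138, -0.016, 0.0]
ft_force: [-1.0, 0.6, 0.3]
grip_width: 0.996
finger_force: 0.0
```

Run:
```python
from h import *
s=arm.sense(); c=arm.calibration("wrist"); im=arm.grab_frame("wrist"); cv2.imwrite("pics/w1.png",im[:,:,::-1])
for d in arm.masks_of("rusk0","wrist"):
    m=d["mask"]; hs=cv2.cvtColor(im,cv2.COLOR_RGB2HSV); 
    ice=(m&(hs[...,1]<70)&(hs[...,2]>120))
    print(round(d["confidence"],2),[int(v) for v in d["rect"]],[np.round(x,1) for x in rect(c,m,16)],"ice",[np.round(x,1) for x in rect(c,ice,17.5)] if ice.sum()>50 else None)
```

```text
0.96 [525, 0, 587, 30] [array([ 674.3, -490.6]), np.float64(45.3), np.float64(21.4), np.float64(89.5)] ice None
0.86 [341, 102, 392, 169] [array([ 587.8, -348.1]), np.float64(53.4), np.float64(36.5), np.float64(-8.9)] ice [array([ 588.1, -349.9]), np.float64(41.6), np.float64(25.1), np.float64(-8.8)]
0.8 [246, 239, 289, 306] [array([ 468. , -262.5]), np.float64(56.9), np.float64(36.8), np.float64(-5.5)] ice [array([ 467.2, -263.4]), np.float64(41.7), np.float64(24.7), np.float64(-5.8)]
0.7 [332, 249, 375, 306] [array([ 461.4, -338.9]), np.float64(55.8), np.float64(36.1), np.float64(-2.0)] ice [array([ 459.8, -340.4]), np.float64(40.6), np.float64(25.0), np.float64(-0.6)]
0.61 [231, 95, 284, 164] [array([ 593.1, -258.5]), np.float64(53.7), np.float64(36.3), np.float64(4.5)] ice [array([ 593.7, -259.3]), np.float64(41.5), np.float64(25.1), np.float64(4.2)]
0.56 [345, 395, 398, 432] [array([ 315.2, -361. ]), np.float64(53.0), np.float64(42.1), np.float64(-84.5)] ice None
```

View pics/w1.png

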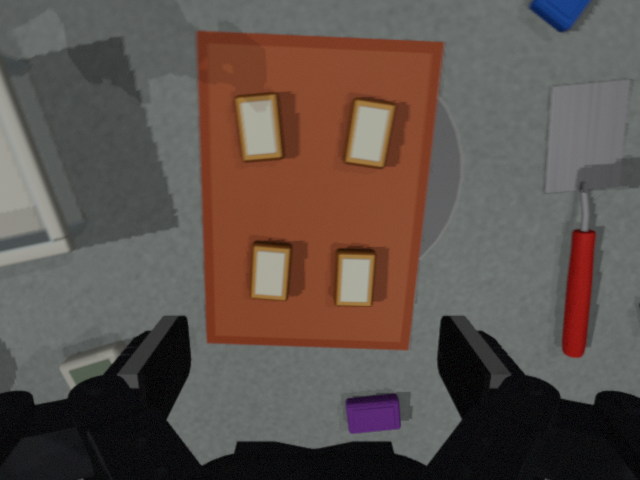

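The wrist view shows the four iced rusks on the mat at (259,127), (370,133), (271,271) and (355,278). Their icing measures 41.6 x 25 mm, as described. The blue and purple blocks lie off the mat. I'll go for the far-right one first.

```bash
cat > plan.py <<'E'
from h import *
import sys, json
def plan(wps,cur=None,save=True):
    """wps: (x,y,z,tool-y angle deg,opening,extra rows[,slow mm/row]); prints calls of <=8 rows"""
    if cur is None:
        s=arm.sense();T=tool(s);cur=[*s["ee_pos"],np.degrees(np.arctan2(T[1,1],T[0,1]))]
        print("from",np.round(cur,1))
    rows=[];p=np.array(cur,float)
    for w in wps:
        t=np.array(w[:4],float); st=w[6] if len(w)>6 else 40
        n=max(1,int(np.ceil(max(np.linalg.norm(t[:3]-p[:3])/st,abs(t[3]-p[3])/7))))
        rows+=[(p+(t-p)*(i+1)/n,w[4]) for i in range(n)]+[(t,w[4])]*w[5]; p=t
    b=np.array(cur,float)
    for k in range(0,len(rows),8):
        a=np.radians(b[3]);ty=np.array([np.cos(a),np.sin(a),0]);tz=np.array([0,0,-1.]);tx=np.cross(ty,tz)
        out=[]
        for q,o in rows[k:k+8]:
            d=q[:3]-b[:3]; out.append([o]+[round(float(v),3)+0. for v in(d@tx/400,d@ty/400,d@tz/400,-(q[3]-b[3])/180)])
        print(json.dumps(out)); f=out[-1]
        b=np.array([*(b[:3]+400*(f[1]*tx+f[2]*ty+f[3]*tz)),b[3]-180*f[4]])
    print("end",np.round(b,1).tolist())
    return b
E
python3 - <<'E'
from plan import *
plan([(588,-349.5,70,-98.8,0.3,2)])
E
```

```text
from [ 524.6 -303.   230.9  -90.4]
[[0.3, 0.032, 0.023, 0.08, 0.009], [0.3, 0.064, 0.046, 0.161, 0.019], [0.3, 0.096, 0.069, 0.241, 0.028], [0.3, 0.127, 0.092, 0.322, 0.037], [0.3, 0.159, 0.115, 0.402, 0.047], [0.3, 0.159, 0.115, 0.402, 0.047], [0.3, 0.159, 0.115, 0.402, 0.047]]
end [587.9, -349.4, 70.1, -98.8]
```

Call:
play_rows:
  motion:
    - [0.3,0.032,0.023,0.08,0.009]
    - [0.3,0.064,0.046,0.161,0.019]
    - [0.3,0.096,0.069,0.241,0.028]
    - [0.3,0.127,0.092,0.322,0.037]
    - [0.3,0.159,0.115,0.402,0.047]
    - [0.3,0.159,0.115,0.402,0.047]
    - [0.3,0.159,0.115,0.402,0.047]

```text
time_s: 4.18
ee_pos: [587.4, -343.6, 68.3]
tool_rot: [-3.132, 0.23, 0.007]
ft_force: [-0.0, -0.2, 0.6]
grip_width: 0.647
finger_force: 0.0
```

Run:
```python
from plan import *
s=arm.sense(); c=arm.calibration("wrist"); im=arm.grab_frame("wrist"); cv2.imwrite("pics/w2.png",im[:,:,::-1])
print(s["ee_pos"],s["grip_width"])
hs=cv2.cvtColor(im,cv2.COLOR_RGB2HSV)
for d in arm.masks_of("rusk0","wrist"):
    m=d["mask"];ice=(m&(hs[...,1]<70)&(hs[...,2]>120))
    if ice.sum()>50: print(round(d["confidence"],2),[np.round(x,1) for x in rect(c,m,16)],"ice",[np.round(x,1) for x in rect(c,ice,17.5)])
```

```text
[ 587.40046858 -343.55737199   68.33397883] 0.6466452703811895
0.93 [array([ 589.4, -348.9]), np.float64(54.7), np.float64(35.5), np.float64(-8.5)] ice [array([ 588. , -348.9]), np.float64(41.6), np.float64(24.7), np.float64(-8.5)]
0.77 [array([ 594.8, -260.4]), np.float64(55.1), np.float64(39.2), np.float64(4.3)] ice [array([ 593.4, -258.1]), np.float64(41.6), np.float64(24.7), np.float64(4.5)]
```

View pics/w2.png

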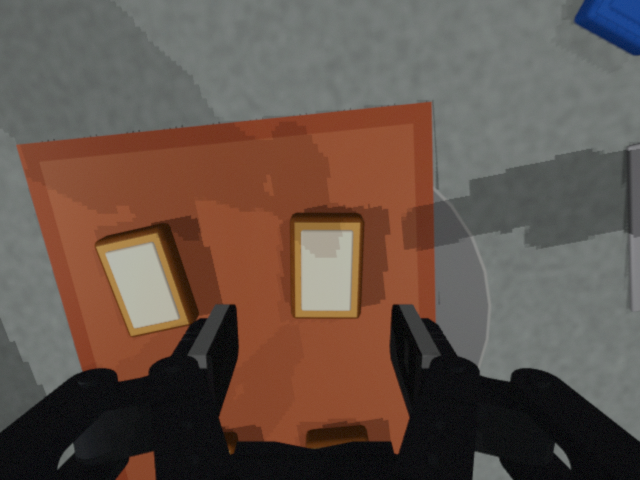

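The wrist view shows the rusk at (327,265), upright and lined up between the open fingertips at (237,305) and (392,305). The tips sit a few mm behind the TCP at this opening.

Run:
```python
from plan import *
plan([(588,-349,25,-98.6,0.3,0),(588,-349,1.5,-98.6,0.3,2,8),(588,-349,1.5,-98.6,-0.6,7),(588,-349,60,-98.6,-0.6,3,20)])
```

```text
from [ 588.4 -344.9   72.2  -98.4]
[[0.3, 0.0, 0.005, 0.059, 0.0], [0.3, 0.0, 0.01, 0.118, 0.001], [0.3, 0.0, 0.01, 0.137, 0.001], [0.3, 0.0, 0.01, 0.157, 0.001], [0.3, 0.0, 0.01, 0.177, 0.001], [0.3, 0.0, 0.01, 0.177, 0.001], [0.3, 0.0, 0.01, 0.177, 0.001], [-0.6, 0.0, 0.01, 0.177, 0.001]]
[[-0.6, 0.0, 0.0, 0.0, 0.0], [-0.6, 0.0, 0.0, 0.0, 0.0], [-0.6, 0.0, 0.0, 0.0, 0.0], [-0.6, 0.0, 0.0, 0.0, 0.0], [-0.6, 0.0, 0.0, 0.0, 0.0], [-0.6, 0.0, 0.0, 0.0, 0.0], [-0.6, 0.0, 0.0, 0.0, 0.0], [-0.6, 0.0, 0.0, -0.049, 0.0]]
[[-0.6, 0.0, 0.0, -0.049, 0.0], [-0.6, 0.0, 0.0, -0.098, 0.0], [-0.6, 0.0, 0.0, -0.098, 0.0], [-0.6, 0.0, 0.0, -0.098, 0.0], [-0.6, 0.0, 0.0, -0.098, 0.0]]
end [587.8, -348.9, 60.2, -98.6]
```

Call:
play_rows:
  motion:
    - [0.3,0,0.005,0.059,0]
    - [0.3,0,0.01,0.118,0.001]
    - [0.3,0,0.01,0.137,0.001]
    - [0.3,0,0.01,0.157,0.001]
    - [0.3,0,0.01,0.165,0.001]
    - [0.3,0,0.01,0.165,0.001]
    - [0.3,0,0.01,0.165,0.001]
    - [0.3,0,0.01,0.165,0.001]

```text
time_s: 4.95
ee_pos: [588.2, -349.3, 5.8]
tool_rot: [3.132, -0.238, 0.002]
ft_force: [-0.5, -0.3, -0.4]
grip_width: 0.65
finger_force: 0.0
```

Run:
```python
from plan import *
for i in range(6):
    if i: arm.grab_frame("wrist")
    s=arm.sense();T=tool(s);print(round(s["time_s"],2),np.round(s["ee_pos"],1),np.round(np.degrees(np.arctan2(T[1,1],T[0,1])),1),np.round(s["ft_force"],1))
```

```text
4.95 [ 588.2 -349.3    5.8] -98.7 [-0.5 -0.3 -0.4]
5.0 [ 588.1 -349.3    5.6] -98.7 [ 0.8  0.8 -1.5]
5.05 [ 588.  -349.2    5.4] -98.7 [0.1 0.1 0.1]
5.1 [ 587.9 -349.1    5.2] -98.7 [0.5 0.6 0.2]
5.15 [ 587.8 -349.1    5. ] -98.7 [ 0.1 -0.7 -0.1]
5.2 [ 587.7 -349.     4.8] -98.7 [-0.  -0.   0.9]
```

Call:
play_rows:
  motion:
    - [0.3,0,0,0.007,0]
    - [0.3,0,0,0.007,0]
    - [-0.6,0,0,0.007,0]
    - [-0.6,0,0,0.007,0]
    - [-0.6,0,0,0.007,0]
    - [-0.6,0,0,0.007,0]
    - [-0.6,0,0,0.007,0]
    - [-0.6,0,0,0.007,0]

```text
time_s: 5.87
ee_pos: [587.7, -349.1, 1.8]
tool_rot: [3.132, -0.238, 0.0]
ft_force: [0.2, 0.3, 2.0]
grip_width: 0.405
finger_force: 60.2
```

Call:
play_rows:
  motion:
    - [-0.6,0,0,0,0]
    - [-0.6,0,0,0,0]

```text
time_s: 6.03
ee_pos: [587.6, -349.2, 1.8]
tool_rot: [3.132, -0.238, 0.0]
ft_force: [0.5, 0.1, 2.0]
grip_width: 0.4
finger_force: 60.2
```

Run:
```python
from plan import *
# command tracking from the stated start
b=np.array([227.068,582.296,231.297,68.7+0.0]);
from scipy.spatial.transform import Rotation as R
b[3]=np.degrees(np.arctan2(*R.from_rotvec([-5.80603694e-01,-3.08724915e+00,2.5e-3]).as_matrix()[[1,0],1]))
for f in[(-.498,-.594,0,.294),(-.774,.039,0,.294),(-.436,.641,0,.294),(.159,.115,.402,.047),(0,.01,.165,.001),(0,0,.007,0)]:
    a=np.radians(b[3]);ty=np.array([np.cos(a),np.sin(a),0]);tz=np.array([0,0,-1.]);tx=np.cross(ty,tz)
    b=np.array([*(b[:3]+400*(f[0]*tx+f[1]*ty+f[2]*tz)),b[3]-180*f[3]]); print(np.round(b,1))
s=arm.sense();print(s["ee_pos"],s["grip_width"],s["finger_force"])
```

```text
[326.3 288.6 231.3  15.8]
[425.5  -5.1 231.3 -37.1]
[ 524.6 -299.   231.3  -90.1]
[ 588.2 -345.    70.5  -98.5]
[ 587.6 -349.     4.5  -98.7]
[ 587.6 -349.     1.7  -98.7]
[ 587.64352558 -349.16774611    1.80058376] 0.3997504793593286 60.22062063217163
```

```bash
sed -i 's/    if cur is None:/    import os\n    if cur is None and os.path.exists("cmd.json"): cur=json.load(open("cmd.json"))\n    if cur is None:/; s/    return b$/    if save: json.dump(b.tolist(),open("cmd.json","w"))\n    return b/' plan.py
python3 - <<'E'
from plan import *
plan([(587.6,-349,60,-98.7,-0.6,0,20),(587.6,-349,130,-98.7,-0.6,0),(545,11,220,-78.2,-0.6,3)],cur=[587.6,-349,1.7,-98.7])
E
```

```text
[[-0.6, 0.0, 0.0, -0.049, 0.0], [-0.6, 0.0, 0.0, -0.097, 0.0], [-0.6, 0.0, 0.0, -0.146, 0.0], [-0.6, 0.0, 0.0, -0.233, 0.0], [-0.6, 0.0, 0.0, -0.321, 0.0], [-0.6, -0.024, -0.087, -0.343, -0.011], [-0.6, -0.048, -0.175, -0.366, -0.023], [-0.6, -0.072, -0.262, -0.388, -0.034]]
[[-0.6, -0.015, -0.09, -0.023, -0.012], [-0.6, -0.03, -0.179, -0.045, -0.023], [-0.6, -0.044, -0.268, -0.068, -0.034], [-0.6, -0.059, -0.358, -0.09, -0.046], [-0.6, -0.074, -0.447, -0.113, -0.057], [-0.6, -0.089, -0.537, -0.135, -0.068], [-0.6, -0.103, -0.626, -0.158, -0.08], [-0.6, -0.103, -0.626, -0.158, -0.08]]
[[-0.6, 0.0, 0.0, 0.0, 0.0], [-0.6, 0.0, 0.0, 0.0, 0.0]]
end [545.1, 11.0, 220.1, -78.2]
```

Call:
play_rows:
  motion:
    - [-0.6,0.0,0.0,-0.049,0.0]
    - [-0.6,0.0,0.0,-0.097,0.0]
    - [-0.6,0.0,0.0,-0.146,0.0]
    - [-0.6,0.0,0.0,-0.233,0.0]
    - [-0.6,0.0,0.0,-0.321,0.0]
    - [-0.6,-0.024,-0.087,-0.343,-0.011]
    - [-0.6,-0.048,-0.175,-0.366,-0.023]
    - [-0.6,-0.072,-0.262,-0.388,-0.034]

```text
time_s: 6.7
ee_pos: [574.4, -240.3, 157.4]
tool_rot: [-3.141, 0.07, -0.0]
ft_force: [0.6, 0.5, -0.4]
grip_width: 0.401
finger_force: 59.9
```

Call:
play_rows:
  motion:
    - [-0.6,-0.015,-0.09,-0.023,-0.012]
    - [-0.6,-0.03,-0.179,-0.045,-0.023]
    - [-0.6,-0.044,-0.268,-0.068,-0.034]
    - [-0.6,-0.059,-0.358,-0.09,-0.046]
    - [-0.6,-0.074,-0.447,-0.113,-0.057]
    - [-0.6,-0.089,-0.537,-0.135,-0.068]
    - [-0.6,-0.103,-0.626,-0.158,-0.08]
    - [-0.6,-0.103,-0.626,-0.158,-0.08]

```text
time_s: 7.37
ee_pos: [545.1, 19.8, 220.7]
tool_rot: [-3.119, -0.342, -0.001]
ft_force: [0.1, 0.5, -0.7]
grip_width: 0.402
finger_force: 60.0
```

Call:
play_rows:
  motion:
    - [-0.6,0.0,0.0,0.0,0.0]
    - [-0.6,0.0,0.0,0.0,0.0]
    - [-0.6,0,0,0,0]
    - [-0.6,0,0,0,0]

```text
time_s: 7.7
ee_pos: [544.9, 9.3, 219.8]
tool_rot: [3.125, 0.319, -0.001]
ft_force: [0.1, -0.4, 0.5]
grip_width: 0.407
finger_force: 60.0
```

Run:
```python
from plan import *
s=arm.sense(); c=arm.calibration("wrist"); im=arm.grab_frame("wrist"); cv2.imwrite("pics/w3.png",im[:,:,::-1])
print(s["ee_pos"],s["grip_width"],s["finger_force"])
for d in arm.masks_of("tub","wrist"): print(round(d["confidence"],2),d["rect"],[np.round(x,1) for x in rect(c,d["mask"],60)])
```

```text
[544.90995955   9.27585745 219.8370058 ] 0.4066738912684614 59.95341360569
0.9 [155.1, 88.3, 475.5, 312.5] [array([558.4,  11.9]), np.float64(219.6), np.float64(161.3), np.float64(-78.3)]
0.22 [0.0, 99.6, 109.3, 307.6] [array([512.3, 217.5]), np.float64(146.0), np.float64(89.3), np.float64(18.1)]
```

View pics/w3.png

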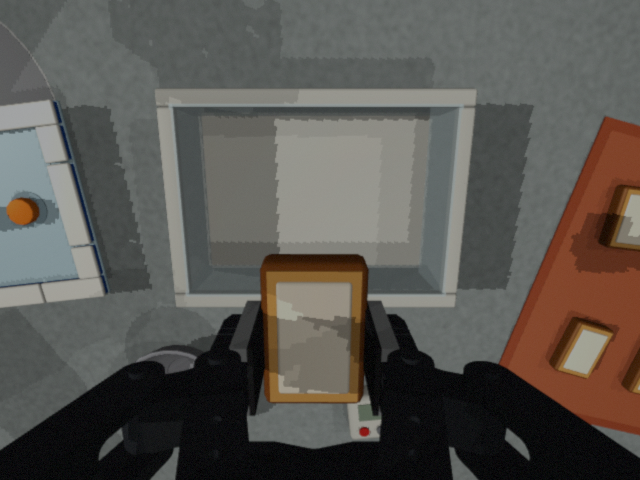

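The wrist view shows the rusk held by its crust edges at (314,340), with clear icing up. The tub rim measures 219.6 x 161.3 mm, which matches its description, so I can place this one.

```bash
cat >> plan.py <<'E'
TUB=(558.7,11.5); TA=-78.25
def spot(x,y):
    a=np.radians(TA);ey=np.array([np.cos(a),np.sin(a)]);ex=np.array([-ey[1],ey[0]]);return np.array(TUB)+x*ex+y*ey
def place(x,y): 
    X,Y=spot(x,y)
    return [(X,Y,110,TA,-.6,1),(X,Y,30,TA,-.6,0,30),(X,Y,4.7,TA,-.6,4,8),(X,Y,4.7,TA,.15,4),(X,Y,100,TA,.15,0,20)]
def pick(x,y,a): return [(x,y,30,a,.3,1),(x,y,1.7,a,.3,4,8),(x,y,1.7,a,-.6,6),(x,y,40,a,-.6,0,20),(x,y,120,a,-.6,0)]
E
python3 - <<'E'
from plan import *
plan(place(30,45)+[(593.5,-259,70,-85.7,.3,4)])
E
```

```text
[[-0.6, 0.027, 0.03, 0.069, 0.0], [-0.6, 0.054, 0.059, 0.138, 0.0], [-0.6, 0.081, 0.089, 0.206, 0.0], [-0.6, 0.108, 0.118, 0.275, 0.0], [-0.6, 0.108, 0.118, 0.275, 0.0], [-0.6, 0.108, 0.118, 0.342, 0.0], [-0.6, 0.108, 0.118, 0.409, 0.0], [-0.6, 0.108, 0.118, 0.475, 0.0]]
[[-0.6, 0.0, 0.0, 0.016, 0.0], [-0.6, 0.0, 0.0, 0.032, 0.0], [-0.6, 0.0, 0.0, 0.048, 0.0], [-0.6, 0.0, 0.0, 0.064, 0.0], [-0.6, 0.0, 0.0, 0.064, 0.0], [-0.6, 0.0, 0.0, 0.064, 0.0], [-0.6, 0.0, 0.0, 0.064, 0.0], [-0.6, 0.0, 0.0, 0.064, 0.0]]
[[0.15, 0.0, 0.0, 0.0, 0.0], [0.15, 0.0, 0.0, 0.0, 0.0], [0.15, 0.0, 0.0, 0.0, 0.0], [0.15, 0.0, 0.0, 0.0, 0.0], [0.15, 0.0, 0.0, 0.0, 0.0], [0.15, 0.0, 0.0, -0.048, 0.0], [0.15, 0.0, 0.0, -0.096, 0.0], [0.15, 0.0, 0.0, -0.143, 0.0]]
[[0.15, 0.0, 0.0, -0.048, 0.0], [0.15, 0.0, 0.0, -0.096, 0.0], [0.3, -0.021, 0.095, -0.083, 0.007], [0.3, -0.042, 0.189, -0.071, 0.014], [0.3, -0.064, 0.284, -0.058, 0.021], [0.3, -0.085, 0.378, -0.046, 0.028], [0.3, -0.106, 0.473, -0.033, 0.035], [0.3, -0.128, 0.567, -0.021, 0.042]]
[[0.3, 0.0, 0.0, 0.0, 0.0], [0.3, 0.0, 0.0, 0.0, 0.0], [0.3, 0.0, 0.0, 0.0, 0.0], [0.3, 0.0, 0.0, 0.0, 0.0]]
end [593.4, -258.9, 70.1, -85.7]
```

Call:
play_rows:
  motion:
    - [-0.6,0.027,0.03,0.069,0.0]
    - [-0.6,0.054,0.059,0.138,0.0]
    - [-0.6,0.081,0.089,0.206,0.0]
    - [-0.6,0.108,0.118,0.275,0.0]
    - [-0.6,0.108,0.118,0.275,0.0]
    - [-0.6,0.108,0.118,0.342,0.0]
    - [-0.6,0.108,0.118,0.409,0.0]
    - [-0.6,0.108,0.118,0.475,0.0]

```text
time_s: 8.47
ee_pos: [597.4, -26.8, 30.1]
tool_rot: [-3.125, -0.322, -0.002]
ft_force: [0.2, 1.0, -1.2]
grip_width: 0.404
finger_force: 60.0
```

Call:
play_rows:
  motion:
    - [-0.6,0.0,0.0,0.016,0.0]
    - [-0.6,0.0,0.0,0.032,0.0]
    - [-0.6,0.0,0.0,0.048,0.0]
    - [-0.6,0.0,0.0,0.064,0.0]
    - [-0.6,0.0,0.0,0.064,0.0]
    - [-0.6,0.0,0.0,0.064,0.0]
    - [-0.6,0.0,0.0,0.064,0.0]
    - [-0.6,0.0,0.0,0.064,0.0]

```text
time_s: 9.13
ee_pos: [597.5, -26.4, 5.2]
tool_rot: [-3.125, -0.324, -0.002]
ft_force: [0.3, -0.5, -1.0]
grip_width: 0.407
finger_force: 60.0
```

Call:
play_rows:
  motion:
    - [0.15,0.0,0.0,0.0,0.0]
    - [0.15,0.0,0.0,0.0,0.0]
    - [0.15,0.0,0.0,0.0,0.0]
    - [0.15,0.0,0.0,0.0,0.0]
    - [0.15,0.0,0.0,0.0,0.0]
    - [0.15,0.0,0.0,-0.048,0.0]
    - [0.15,0.0,0.0,-0.096,0.0]
    - [0.15,0.0,0.0,-0.143,0.0]

```text
time_s: 9.8
ee_pos: [596.9, -26.4, 62.5]
tool_rot: [3.125, 0.323, -0.0]
ft_force: [0.3, 0.2, 0.3]
grip_width: 0.576
finger_force: 0.0
```

Call:
play_rows:
  motion:
    - [0.15,0.0,0.0,-0.048,0.0]
    - [0.15,0.0,0.0,-0.096,0.0]
    - [0.3,-0.021,0.095,-0.083,0.007]
    - [0.3,-0.042,0.189,-0.071,0.014]
    - [0.3,-0.064,0.284,-0.058,0.021]
    - [0.3,-0.085,0.378,-0.046,0.028]
    - [0.3,-0.106,0.473,-0.033,0.035]
    - [0.3,-0.128,0.567,-0.021,0.042]

```text
time_s: 10.47
ee_pos: [593.4, -260.6, 70.2]
tool_rot: [-3.139, -0.116, -0.001]
ft_force: [0.9, -1.0, 0.4]
grip_width: 0.651
finger_force: 0.0
```

Call:
play_rows:
  motion:
    - [0.3,0.0,0.0,0.0,0.0]
    - [0.3,0.0,0.0,0.0,0.0]
    - [0.3,0.0,0.0,0.0,0.0]
    - [0.3,0.0,0.0,0.0,0.0]

```text
time_s: 10.8
ee_pos: [593.9, -257.2, 70.1]
tool_rot: [-3.138, -0.12, -0.0]
ft_force: [-0.2, -0.7, 0.2]
grip_width: 0.65
finger_force: 0.0
```

```bash
cat >> plan.py <<'E'
def look(z=16):
    c=arm.calibration("wrist"); im=arm.grab_frame("wrist"); hs=cv2.cvtColor(im,cv2.COLOR_RGB2HSV)
    for d in arm.masks_of("rusk0","wrist"):
        m=d["mask"];ice=(m&(hs[...,1]<70)&(hs[...,2]>90))
        if ice.sum()>50: print(round(d["confidence"],2),[np.round(x,1) for x in rect(c,m,z)],"ice",[np.round(x,1) for x in rect(c,ice,z+1.5)])
    return im
E
python3 - <<'E'
from plan import *
print(arm.sense()["ee_pos"]); look()
t=arm.calibration("top"); arm.grab_frame("top")
for d in arm.masks_of("rusk0","top"): print(np.round(rect(t,d["mask"],16)[0],0))
E
```

```text
[ 593.89808184 -257.18007638   70.09425838]
0.77 [array([ 594.8, -258. ]), np.float64(54.8), np.float64(36.3), np.float64(4.4)] ice [array([ 593.4, -258. ]), np.float64(41.5), np.float64(24.7), np.float64(4.4)]
[ 694. -500.]
[ 423. -644.]
[598. -25.]
[ 466. -262.]
[ 310. -362.]
[480. 303.]
[ 460. -338.]
```

Run:
```python
from plan import *
plan(pick(593.6,-258.2,-85.6)+place(30,-45)+[(467.5,-263,70,-95.6,.3,4)])
```

```text
[[0.3, 0.0, -0.001, 0.05, 0.0], [0.3, 0.001, -0.002, 0.1, -0.001], [0.3, 0.001, -0.002, 0.1, -0.001], [0.3, 0.001, -0.002, 0.118, -0.001], [0.3, 0.001, -0.002, 0.136, -0.001], [0.3, 0.001, -0.002, 0.153, -0.001], [0.3, 0.001, -0.002, 0.171, -0.001], [0.3, 0.001, -0.002, 0.171, -0.001]]
[[0.3, 0.0, 0.0, 0.0, 0.0], [0.3, 0.0, 0.0, 0.0, 0.0], [0.3, 0.0, 0.0, 0.0, 0.0], [-0.6, 0.0, 0.0, 0.0, 0.0], [-0.6, 0.0, 0.0, 0.0, 0.0], [-0.6, 0.0, 0.0, 0.0, 0.0], [-0.6, 0.0, 0.0, 0.0, 0.0], [-0.6, 0.0, 0.0, 0.0, 0.0]]
[[-0.6, 0.0, 0.0, 0.0, 0.0], [-0.6, 0.0, 0.0, 0.0, 0.0], [-0.6, 0.0, 0.0, -0.048, 0.0], [-0.6, 0.0, 0.0, -0.096, 0.0], [-0.6, 0.0, 0.0, -0.196, 0.0], [-0.6, 0.0, 0.0, -0.296, 0.0], [-0.6, 0.002, -0.089, -0.293, -0.004], [-0.6, 0.005, -0.177, -0.29, -0.009]]
[[-0.6, 0.006, -0.089, 0.003, -0.004], [-0.6, 0.011, -0.178, 0.005, -0.009], [-0.6, 0.016, -0.267, 0.008, -0.013], [-0.6, 0.022, -0.356, 0.011, -0.018], [-0.6, 0.027, -0.444, 0.014, -0.023], [-0.6, 0.032, -0.533, 0.016, -0.027], [-0.6, 0.038, -0.622, 0.019, -0.032], [-0.6, 0.038, -0.622, 0.019, -0.032]]
[[-0.6, 0.0, 0.0, 0.067, 0.0
[... 389 characters left out ...]
1, 0.0], [0.15, 0.0, 0.0, -0.001, 0.0], [0.15, 0.0, 0.0, -0.001, 0.0]]
[[0.15, 0.0, 0.0, -0.047, 0.0], [0.15, 0.0, 0.0, -0.095, 0.0], [0.15, 0.0, 0.0, -0.142, 0.0], [0.15, 0.0, 0.0, -0.19, 0.0], [0.15, 0.0, 0.0, -0.238, 0.0], [0.3, -0.049, 0.082, -0.229, 0.011], [0.3, -0.098, 0.164, -0.221, 0.022], [0.3, -0.147, 0.246, -0.213, 0.033]]
[[0.3, -0.04, 0.086, 0.009, 0.01], [0.3, -0.08, 0.173, 0.017, 0.021], [0.3, -0.12, 0.259, 0.025, 0.032], [0.3, -0.16, 0.346, 0.034, 0.042], [0.3, -0.2, 0.432, 0.042, 0.053], [0.3, -0.24, 0.519, 0.05, 0.064], [0.3, -0.24, 0.519, 0.05, 0.064], [0.3, -0.24, 0.519, 0.05, 0.064]]
[[0.3, 0.0, 0.0, 0.0, 0.0], [0.3, 0.0, 0.0, 0.0, 0.0]]
end [467.5, -263.0, 70.1, -95.6]
```

Call:
play_rows:
  motion:
    - [0.3,0.0,-0.001,0.05,0.0]
    - [0.3,0.001,-0.002,0.1,-0.001]
    - [0.3,0.001,-0.002,0.1,-0.001]
    - [0.3,0.001,-0.002,0.118,-0.001]
    - [0.3,0.001,-0.002,0.136,-0.001]
    - [0.3,0.001,-0.002,0.153,-0.001]
    - [0.3,0.001,-0.002,0.171,-0.001]
    - [0.3,0.001,-0.002,0.171,-0.001]

```text
time_s: 11.67
ee_pos: [593.2, -257.6, 0.4]
tool_rot: [-3.139, -0.122, 0.002]
ft_force: [-0.5, 0.5, 0.1]
grip_width: 0.649
finger_force: 0.0
```

Call:
play_rows:
  motion:
    - [0.3,0.0,0.0,0.0,0.0]
    - [0.3,0.0,0.0,0.0,0.0]
    - [0.3,0.0,0.0,0.0,0.0]
    - [-0.6,0.0,0.0,0.0,0.0]
    - [-0.6,0.0,0.0,0.0,0.0]
    - [-0.6,0.0,0.0,0.0,0.0]
    - [-0.6,0.0,0.0,0.0,0.0]
    - [-0.6,0.0,0.0,0.0,0.0]

```text
time_s: 12.33
ee_pos: [594.1, -258.3, 2.4]
tool_rot: [3.139, 0.121, 0.002]
ft_force: [-0.9, 0.2, 5.5]
grip_width: 0.406
finger_force: 61.0
```

Call:
play_rows:
  motion:
    - [-0.6,0.0,0.0,0.0,0.0]
    - [-0.6,0.0,0.0,0.0,0.0]
    - [-0.6,0.0,0.0,-0.048,0.0]
    - [-0.6,0.0,0.0,-0.096,0.0]
    - [-0.6,0.0,0.0,-0.196,0.0]
    - [-0.6,0.0,0.0,-0.296,0.0]
    - [-0.6,0.002,-0.089,-0.293,-0.004]
    - [-0.6,0.005,-0.177,-0.29,-0.009]

```text
time_s: 13.0
ee_pos: [591.0, -189.9, 120.6]
tool_rot: [3.135, 0.159, 0.008]
ft_force: [0.9, 1.4, -1.0]
grip_width: 0.402
finger_force: 60.3
```

Call:
play_rows:
  motion:
    - [-0.6,0.006,-0.089,0.003,-0.004]
    - [-0.6,0.011,-0.178,0.005,-0.009]
    - [-0.6,0.016,-0.267,0.008,-0.013]
    - [-0.6,0.022,-0.356,0.011,-0.018]
    - [-0.6,0.027,-0.444,0.014,-0.023]
    - [-0.6,0.032,-0.533,0.016,-0.027]
    - [-0.6,0.038,-0.622,0.019,-0.032]
    - [-0.6,0.038,-0.622,0.019,-0.032]

```text
time_s: 13.67
ee_pos: [578.2, 71.3, 108.9]
tool_rot: [-3.119, -0.34, 0.003]
ft_force: [-0.8, 1.2, -0.5]
grip_width: 0.4
finger_force: 60.3
```

Call:
play_rows:
  motion:
    - [-0.6,0.0,0.0,0.067,0.0]
    - [-0.6,0.0,0.0,0.134,0.0]
    - [-0.6,0.0,0.0,0.2,0.0]
    - [-0.6,0.0,0.0,0.216,0.0]
    - [-0.6,0.0,0.0,0.232,0.0]
    - [-0.6,0.0,0.0,0.248,0.0]
    - [-0.6,0.0,0.0,0.264,0.0]
    - [-0.6,0.0,0.0,0.264,0.0]

```text
time_s: 14.33
ee_pos: [579.9, 61.6, 4.8]
tool_rot: [-3.125, -0.323, -0.002]
ft_force: [0.0, 0.2, -0.2]
grip_width: 0.402
finger_force: 60.3
```

Call:
play_rows:
  motion:
    - [-0.6,0.0,0.0,-0.001,0.0]
    - [-0.6,0.0,0.0,-0.001,0.0]
    - [-0.6,0.0,0.0,-0.001,0.0]
    - [0.15,0.0,0.0,-0.001,0.0]
    - [0.15,0.0,0.0,-0.001,0.0]
    - [0.15,0.0,0.0,-0.001,0.0]
    - [0.15,0.0,0.0,-0.001,0.0]
    - [0.15,0.0,0.0,-0.001,0.0]

```text
time_s: 15.0
ee_pos: [580.7, 56.9, 6.2]
tool_rot: [3.121, 0.316, 0.005]
ft_force: [0.5, -11.2, 5.0]
grip_width: 0.574
finger_force: 0.0
```

Call:
play_rows:
  motion:
    - [0.15,0.0,0.0,-0.047,0.0]
    - [0.15,0.0,0.0,-0.095,0.0]
    - [0.15,0.0,0.0,-0.142,0.0]
    - [0.15,0.0,0.0,-0.19,0.0]
    - [0.15,0.0,0.0,-0.238,0.0]
    - [0.3,-0.049,0.082,-0.229,0.011]
    - [0.3,-0.098,0.164,-0.221,0.022]
    - [0.3,-0.147,0.246,-0.213,0.033]

```text
time_s: 15.67
ee_pos: [541.6, -47.0, 90.7]
tool_rot: [-3.137, -0.162, -0.003]
ft_force: [-0.0, 0.2, -0.1]
grip_width: 0.65
finger_force: 0.0
```

Call:
play_rows:
  motion:
    - [0.3,-0.04,0.086,0.009,0.01]
    - [0.3,-0.08,0.173,0.017,0.021]
    - [0.3,-0.12,0.259,0.025,0.032]
    - [0.3,-0.16,0.346,0.034,0.042]
    - [0.3,-0.2,0.432,0.042,0.053]
    - [0.3,-0.24,0.519,0.05,0.064]
    - [0.3,-0.24,0.519,0.05,0.064]
    - [0.3,-0.24,0.519,0.05,0.064]

```text
time_s: 16.33
ee_pos: [466.1, -265.7, 70.4]
tool_rot: [3.136, -0.163, 0.0]
ft_force: [0.7, 0.2, 0.3]
grip_width: 0.654
finger_force: 0.0
```

Call:
play_rows:
  motion:
    - [0.3,0.0,0.0,0.0,0.0]
    - [0.3,0.0,0.0,0.0,0.0]
    - [0.3,0,0,0,0]
    - [0.3,0,0,0,0]

```text
time_s: 16.67
ee_pos: [468.2, -261.5, 70.1]
tool_rot: [-3.137, 0.15, -0.0]
ft_force: [-0.2, 0.9, -0.4]
grip_width: 0.655
finger_force: 0.0
```

Run:
```python
from plan import *
print(arm.sense()["ee_pos"]); look()
t=arm.calibration("top"); im=arm.grab_frame("top"); cv2.imwrite("pics/top1.png",cv2.resize(im[130:330,130:470,::-1],(800,470),interpolation=cv2.INTER_CUBIC))
for d in arm.masks_of("rusk0","top"): print(np.round(rect(t,d["mask"],16)[0],0))
```

```text
[ 468.18491275 -261.53868254   70.08186537]
0.9 [array([ 461.3, -337.7]), np.float64(56.4), np.float64(38.3), np.float64(-2.1)] ice [array([ 459.8, -339.2]), np.float64(41.5), np.float64(24.7), np.float64(-2.0)]
0.77 [array([ 468.2, -262.5]), np.float64(54.9), np.float64(35.6), np.float64(-5.5)] ice [array([ 466.8, -262.4]), np.float64(41.6), np.float64(24.7), np.float64(-5.5)]
[598. -27.]
[578.  61.]
[ 694. -499.]
[ 309. -361.]
[ 422. -645.]
[ 574. -536.]
[561.  12.]
```

```bash
sed -i 's/TA,.15,/TA,.08,/g' plan.py
python3 - <<'E'
from plan import *
plan(pick(467,-262.4,-95.5)+place(-30,36)+[(460,-339.2,70,-92,.3,4)])
E
```

```text
[[0.3, -0.001, -0.001, 0.05, 0.0], [0.3, -0.001, -0.001, 0.1, -0.001], [0.3, -0.001, -0.001, 0.1, -0.001], [0.3, -0.001, -0.001, 0.118, -0.001], [0.3, -0.001, -0.001, 0.136, -0.001], [0.3, -0.001, -0.001, 0.153, -0.001], [0.3, -0.001, -0.001, 0.171, -0.001], [0.3, -0.001, -0.001, 0.171, -0.001]]
[[0.3, 0.0, 0.0, 0.0, 0.0], [0.3, 0.0, 0.0, 0.0, 0.0], [0.3, 0.0, 0.0, 0.0, 0.0], [-0.6, 0.0, 0.0, 0.0, 0.0], [-0.6, 0.0, 0.0, 0.0, 0.0], [-0.6, 0.0, 0.0, 0.0, 0.0], [-0.6, 0.0, 0.0, 0.0, 0.0], [-0.6, 0.0, 0.0, 0.0, 0.0]]
[[-0.6, 0.0, 0.0, 0.0, 0.0], [-0.6, 0.0, 0.0, 0.0, 0.0], [-0.6, 0.0, 0.0, -0.048, 0.0], [-0.6, 0.0, 0.0, -0.096, 0.0], [-0.6, 0.0, 0.0, -0.196, 0.0], [-0.6, 0.0, 0.0, -0.296, 0.0], [-0.6, 0.017, -0.085, -0.292, -0.013], [-0.6, 0.033, -0.17, -0.289, -0.027]]
[[-0.6, 0.024, -0.084, 0.004, -0.014], [-0.6, 0.048, -0.167, 0.008, -0.028], [-0.6, 0.072, -0.25, 0.011, -0.041], [-0.6, 0.096, -0.334, 0.015, -0.055], [-0.6, 0.12, -0.417, 0.018, -0.069], [-0.6, 0.12, -0.417, 0.018, -0.069], [-0.6, 0.12, -0.417, 0.085, -0.069], [-0.6, 0.12, -0.417, 0.152, -0.069]]
[[-0.6, 0.0, 0.0, 0.066
[... 361 characters left out ...]
1, 0.0], [0.08, 0.0, 0.0, -0.001, 0.0], [0.08, 0.0, 0.0, -0.048, 0.0], [0.08, 0.0, 0.0, -0.096, 0.0]]
[[0.08, 0.0, 0.0, -0.047, 0.0], [0.08, 0.0, 0.0, -0.095, 0.0], [0.08, 0.0, 0.0, -0.143, 0.0], [0.3, -0.038, 0.08, -0.134, 0.009], [0.3, -0.076, 0.16, -0.126, 0.017], [0.3, -0.115, 0.239, -0.118, 0.026], [0.3, -0.153, 0.319, -0.109, 0.034], [0.3, -0.192, 0.399, -0.101, 0.043]]
[[0.3, -0.027, 0.084, 0.008, 0.008], [0.3, -0.054, 0.168, 0.017, 0.017], [0.3, -0.082, 0.252, 0.025, 0.025], [0.3, -0.109, 0.337, 0.033, 0.034], [0.3, -0.109, 0.337, 0.033, 0.034], [0.3, -0.109, 0.337, 0.033, 0.034], [0.3, -0.109, 0.337, 0.033, 0.034], [0.3, -0.109, 0.337, 0.033, 0.034]]
end [460.1, -339.3, 70.1, -92.0]
```

Call:
play_rows:
  motion:
    - [0.3,-0.001,-0.001,0.05,0.0]
    - [0.3,-0.001,-0.001,0.1,-0.001]
    - [0.3,-0.001,-0.001,0.1,-0.001]
    - [0.3,-0.001,-0.001,0.118,-0.001]
    - [0.3,-0.001,-0.001,0.136,-0.001]
    - [0.3,-0.001,-0.001,0.153,-0.001]
    - [0.3,-0.001,-0.001,0.171,-0.001]
    - [0.3,-0.001,-0.001,0.171,-0.001]

```text
time_s: 17.53
ee_pos: [466.7, -262.2, 0.6]
tool_rot: [-3.138, 0.15, 0.002]
ft_force: [0.2, 0.8, -0.2]
grip_width: 0.647
finger_force: 0.0
```

Call:
play_rows:
  motion:
    - [0.3,0.0,0.0,0.0,0.0]
    - [0.3,0.0,0.0,0.0,0.0]
    - [0.3,0.0,0.0,0.0,0.0]
    - [-0.6,0.0,0.0,0.0,0.0]
    - [-0.6,0.0,0.0,0.0,0.0]
    - [-0.6,0.0,0.0,0.0,0.0]
    - [-0.6,0.0,0.0,0.0,0.0]
    - [-0.6,0.0,0.0,0.0,0.0]

```text
time_s: 18.2
ee_pos: [467.4, -262.7, 2.3]
tool_rot: [-3.138, 0.15, -0.001]
ft_force: [-1.7, 1.6, 5.5]
grip_width: 0.406
finger_force: 60.2
```

Call:
play_rows:
  motion:
    - [-0.6,0.0,0.0,0.0,0.0]
    - [-0.6,0.0,0.0,0.0,0.0]
    - [-0.6,0.0,0.0,-0.048,0.0]
    - [-0.6,0.0,0.0,-0.096,0.0]
    - [-0.6,0.0,0.0,-0.196,0.0]
    - [-0.6,0.0,0.0,-0.296,0.0]
    - [-0.6,0.017,-0.085,-0.292,-0.013]
    - [-0.6,0.033,-0.17,-0.289,-0.027]

```text
time_s: 18.87
ee_pos: [488.0, -197.8, 120.1]
tool_rot: [3.14, -0.021, 0.009]
ft_force: [0.4, 0.8, -0.9]
grip_width: 0.404
finger_force: 59.9
```

Call:
play_rows:
  motion:
    - [-0.6,0.024,-0.084,0.004,-0.014]
    - [-0.6,0.048,-0.167,0.008,-0.028]
    - [-0.6,0.072,-0.25,0.011,-0.041]
    - [-0.6,0.096,-0.334,0.015,-0.055]
    - [-0.6,0.12,-0.417,0.018,-0.069]
    - [-0.6,0.12,-0.417,0.018,-0.069]
    - [-0.6,0.12,-0.417,0.085,-0.069]
    - [-0.6,0.12,-0.417,0.152,-0.069]

```text
time_s: 19.53
ee_pos: [537.9, -28.8, 57.0]
tool_rot: [-3.124, -0.327, -0.006]
ft_force: [0.9, -0.1, -0.6]
grip_width: 0.406
finger_force: 59.9
```

Call:
play_rows:
  motion:
    - [-0.6,0.0,0.0,0.066,0.0]
    - [-0.6,0.0,0.0,0.082,0.0]
    - [-0.6,0.0,0.0,0.098,0.0]
    - [-0.6,0.0,0.0,0.114,0.0]
    - [-0.6,0.0,0.0,0.13,0.0]
    - [-0.6,0.0,0.0,0.13,0.0]
    - [-0.6,0.0,0.0,0.13,0.0]
    - [-0.6,0.0,0.0,0.13,0.0]

```text
time_s: 20.2
ee_pos: [536.8, -29.8, 5.1]
tool_rot: [-3.125, -0.323, -0.001]
ft_force: [-0.2, -0.1, -1.3]
grip_width: 0.401
finger_force: 59.9
```

Call:
play_rows:
  motion:
    - [-0.6,0.0,0.0,-0.001,0.0]
    - [0.08,0.0,0.0,-0.001,0.0]
    - [0.08,0.0,0.0,-0.001,0.0]
    - [0.08,0.0,0.0,-0.001,0.0]
    - [0.08,0.0,0.0,-0.001,0.0]
    - [0.08,0.0,0.0,-0.001,0.0]
    - [0.08,0.0,0.0,-0.048,0.0]
    - [0.08,0.0,0.0,-0.096,0.0]

```text
time_s: 20.87
ee_pos: [535.4, -30.0, 42.5]
tool_rot: [3.125, 0.323, -0.004]
ft_force: [0.8, 0.0, 0.5]
grip_width: 0.542
finger_force: 0.0
```

Call:
play_rows:
  motion:
    - [0.08,0.0,0.0,-0.047,0.0]
    - [0.08,0.0,0.0,-0.095,0.0]
    - [0.08,0.0,0.0,-0.143,0.0]
    - [0.3,-0.038,0.08,-0.134,0.009]
    - [0.3,-0.076,0.16,-0.126,0.017]
    - [0.3,-0.115,0.239,-0.118,0.026]
    - [0.3,-0.153,0.319,-0.109,0.034]
    - [0.3,-0.192,0.399,-0.101,0.043]

```text
time_s: 21.53
ee_pos: [493.5, -203.0, 83.2]
tool_rot: [-3.14, -0.111, -0.0]
ft_force: [1.5, -0.2, 0.0]
grip_width: 0.651
finger_force: 0.0
```

Call:
play_rows:
  motion:
    - [0.3,-0.027,0.084,0.008,0.008]
    - [0.3,-0.054,0.168,0.017,0.017]
    - [0.3,-0.082,0.252,0.025,0.025]
    - [0.3,-0.109,0.337,0.033,0.034]
    - [0.3,-0.109,0.337,0.033,0.034]
    - [0.3,-0.109,0.337,0.033,0.034]
    - [0.3,-0.109,0.337,0.033,0.034]
    - [0.3,-0.109,0.337,0.033,0.034]

```text
time_s: 22.2
ee_pos: [460.6, -337.9, 69.9]
tool_rot: [-3.14, 0.053, 0.0]
ft_force: [-0.3, 1.6, 0.9]
grip_width: 0.647
finger_force: 0.0
```

Run:
```python
from plan import *
print(arm.sense()["ee_pos"]); look()
t=arm.calibration("top"); im=arm.grab_frame("top"); cv2.imwrite("pics/top2.png",cv2.resize(im[130:330,130:470,::-1],(800,470),interpolation=cv2.INTER_CUBIC))
for d in arm.masks_of("rusk0","top"): print(np.round(rect(t,d["mask"],16)[0],0))
```

```text
[ 460.64788786 -337.88952183   69.86535924]
0.7 [array([ 461.3, -339.3]), np.float64(55.8), np.float64(35.9), np.float64(-1.9)] ice [array([ 459.7, -339.4]), np.float64(41.1), np.float64(24.6), np.float64(-2.1)]
[598. -27.]
[452. 204.]
[ 694. -499.]
[578.  62.]
[ 423. -643.]
[ 310. -362.]
[536. -29.]
[ 529. -301.]
```

View pics/top2.png

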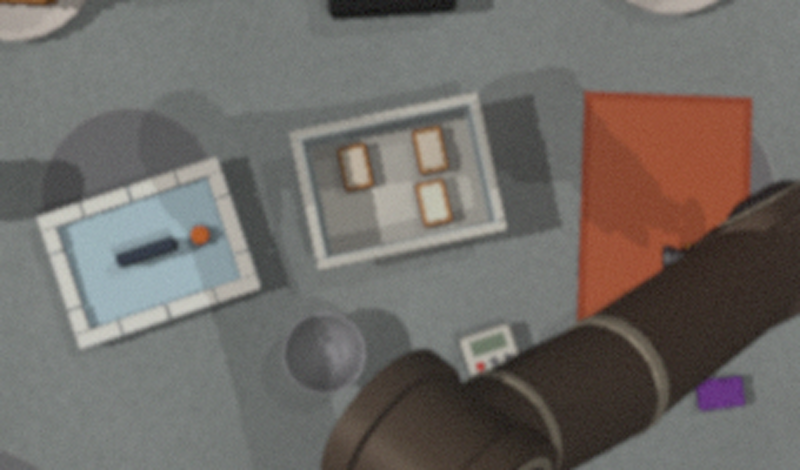

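The top view shows three rusks flat in the tub at (355,167), (430,148) and (433,202), icing up. I'm fetching the last one now.

Run:
```python
from plan import *
plan(pick(460,-339.4,-92)+place(-30,-36)+[(545,11,220,TA,.3,5)])
```

```text
[[0.3, 0.0, 0.0, 0.05, 0.0], [0.3, 0.0, 0.0, 0.1, 0.0], [0.3, 0.0, 0.0, 0.1, 0.0], [0.3, 0.0, 0.0, 0.118, 0.0], [0.3, 0.0, 0.0, 0.136, 0.0], [0.3, 0.0, 0.0, 0.153, 0.0], [0.3, 0.0, 0.0, 0.171, 0.0], [0.3, 0.0, 0.0, 0.171, 0.0]]
[[0.3, 0.0, 0.0, 0.0, 0.0], [0.3, 0.0, 0.0, 0.0, 0.0], [0.3, 0.0, 0.0, 0.0, 0.0], [-0.6, 0.0, 0.0, 0.0, 0.0], [-0.6, 0.0, 0.0, 0.0, 0.0], [-0.6, 0.0, 0.0, 0.0, 0.0], [-0.6, 0.0, 0.0, 0.0, 0.0], [-0.6, 0.0, 0.0, 0.0, 0.0]]
[[-0.6, 0.0, 0.0, 0.0, 0.0], [-0.6, 0.0, 0.0, 0.0, 0.0], [-0.6, 0.0, 0.0, -0.048, 0.0], [-0.6, 0.0, 0.0, -0.096, 0.0], [-0.6, 0.0, 0.0, -0.196, 0.0], [-0.6, 0.0, 0.0, -0.296, 0.0], [-0.6, 0.012, -0.095, -0.293, -0.008], [-0.6, 0.024, -0.191, -0.291, -0.015]]
[[-0.6, 0.017, -0.095, 0.003, -0.008], [-0.6, 0.033, -0.189, 0.005, -0.016], [-0.6, 0.05, -0.284, 0.008, -0.023], [-0.6, 0.066, -0.379, 0.01, -0.031], [-0.6, 0.083, -0.474, 0.013, -0.039], [-0.6, 0.1, -0.569, 0.015, -0.046], [-0.6, 0.116, -0.664, 0.018, -0.054], [-0.6, 0.133, -0.758, 0.02, -0.062]]
[[-0.6, 0.0, 0.0, 0.0, 0.0], [-0.6, 0.0, 0.0, 0.067, 0.0], [-0.6, 0.0, 0.0, 0.134, 0.0], [-
[... 184 characters left out ...]
0, 0.0, 0.0, 0.0], [-0.6, 0.0, 0.0, 0.0, 0.0], [-0.6, 0.0, 0.0, 0.0, 0.0], [0.08, 0.0, 0.0, 0.0, 0.0], [0.08, 0.0, 0.0, 0.0, 0.0], [0.08, 0.0, 0.0, 0.0, 0.0], [0.08, 0.0, 0.0, 0.0, 0.0]]
[[0.08, 0.0, 0.0, 0.0, 0.0], [0.08, 0.0, 0.0, -0.047, 0.0], [0.08, 0.0, 0.0, -0.095, 0.0], [0.08, 0.0, 0.0, -0.142, 0.0], [0.08, 0.0, 0.0, -0.19, 0.0], [0.08, 0.0, 0.0, -0.238, 0.0], [0.3, 0.01, 0.021, -0.313, 0.0], [0.3, 0.02, 0.042, -0.388, 0.0]]
[[0.3, 0.011, 0.021, -0.075, 0.0], [0.3, 0.021, 0.042, -0.15, 0.0], [0.3, 0.021, 0.042, -0.15, 0.0], [0.3, 0.021, 0.042, -0.15, 0.0], [0.3, 0.021, 0.042, -0.15, 0.0], [0.3, 0.021, 0.042, -0.15, 0.0], [0.3, 0.021, 0.042, -0.15, 0.0]]
end [545.0, 10.9, 220.1, -78.2]
```

Call:
play_rows:
  motion:
    - [0.3,0.0,0.0,0.05,0.0]
    - [0.3,0.0,0.0,0.1,0.0]
    - [0.3,0.0,0.0,0.1,0.0]
    - [0.3,0.0,0.0,0.118,0.0]
    - [0.3,0.0,0.0,0.136,0.0]
    - [0.3,0.0,0.0,0.153,0.0]
    - [0.3,0.0,0.0,0.171,0.0]
    - [0.3,0.0,0.0,0.171,0.0]

```text
time_s: 23.07
ee_pos: [459.7, -338.9, 0.6]
tool_rot: [-3.14, 0.056, 0.002]
ft_force: [-0.4, -0.3, 0.4]
grip_width: 0.647
finger_force: 0.0
```

Call:
play_rows:
  motion:
    - [0.3,0.0,0.0,0.0,0.0]
    - [0.3,0.0,0.0,0.0,0.0]
    - [0.3,0.0,0.0,0.0,0.0]
    - [-0.6,0.0,0.0,0.0,0.0]
    - [-0.6,0.0,0.0,0.0,0.0]
    - [-0.6,0.0,0.0,0.0,0.0]
    - [-0.6,0.0,0.0,0.0,0.0]
    - [-0.6,0.0,0.0,0.0,0.0]

```text
time_s: 23.73
ee_pos: [460.4, -339.6, 2.3]
tool_rot: [3.141, -0.056, 0.001]
ft_force: [-0.3, 0.5, 6.1]
grip_width: 0.404
finger_force: 60.4
```

Call:
play_rows:
  motion:
    - [-0.6,0.0,0.0,0.0,0.0]
    - [-0.6,0.0,0.0,0.0,0.0]
    - [-0.6,0.0,0.0,-0.048,0.0]
    - [-0.6,0.0,0.0,-0.096,0.0]
    - [-0.6,0.0,0.0,-0.196,0.0]
    - [-0.6,0.0,0.0,-0.296,0.0]
    - [-0.6,0.012,-0.095,-0.293,-0.008]
    - [-0.6,0.024,-0.191,-0.291,-0.015]

```text
time_s: 24.4
ee_pos: [473.1, -265.6, 120.7]
tool_rot: [3.139, 0.012, 0.008]
ft_force: [1.4, 1.1, -0.9]
grip_width: 0.404
finger_force: 59.9
```

Call:
play_rows:
  motion:
    - [-0.6,0.017,-0.095,0.003,-0.008]
    - [-0.6,0.033,-0.189,0.005,-0.016]
    - [-0.6,0.05,-0.284,0.008,-0.023]
    - [-0.6,0.066,-0.379,0.01,-0.031]
    - [-0.6,0.083,-0.474,0.013,-0.039]
    - [-0.6,0.1,-0.569,0.015,-0.046]
    - [-0.6,0.116,-0.664,0.018,-0.054]
    - [-0.6,0.133,-0.758,0.02,-0.062]

```text
time_s: 25.07
ee_pos: [521.9, 42.6, 110.2]
tool_rot: [-3.124, -0.326, -0.0]
ft_force: [0.6, 0.7, 0.0]
grip_width: 0.402
finger_force: 59.8
```

Call:
play_rows:
  motion:
    - [-0.6,0.0,0.0,0.0,0.0]
    - [-0.6,0.0,0.0,0.067,0.0]
    - [-0.6,0.0,0.0,0.134,0.0]
    - [-0.6,0.0,0.0,0.2,0.0]
    - [-0.6,0.0,0.0,0.216,0.0]
    - [-0.6,0.0,0.0,0.232,0.0]
    - [-0.6,0.0,0.0,0.248,0.0]
    - [-0.6,0.0,0.0,0.263,0.0]

```text
time_s: 25.73
ee_pos: [523.0, 40.3, 5.4]
tool_rot: [-3.125, -0.323, -0.003]
ft_force: [0.2, -0.6, -0.1]
grip_width: 0.408
finger_force: 59.9
```

Call:
play_rows:
  motion:
    - [-0.6,0.0,0.0,0.0,0.0]
    - [-0.6,0.0,0.0,0.0,0.0]
    - [-0.6,0.0,0.0,0.0,0.0]
    - [-0.6,0.0,0.0,0.0,0.0]
    - [0.08,0.0,0.0,0.0,0.0]
    - [0.08,0.0,0.0,0.0,0.0]
    - [0.08,0.0,0.0,0.0,0.0]
    - [0.08,0.0,0.0,0.0,0.0]

```text
time_s: 26.4
ee_pos: [522.2, 40.5, 5.0]
tool_rot: [-3.125, -0.324, -0.0]
ft_force: [-0.5, 0.3, 0.6]
grip_width: 0.543
finger_force: 0.0
```

Call:
play_rows:
  motion:
    - [0.08,0.0,0.0,0.0,0.0]
    - [0.08,0.0,0.0,-0.047,0.0]
    - [0.08,0.0,0.0,-0.095,0.0]
    - [0.08,0.0,0.0,-0.142,0.0]
    - [0.08,0.0,0.0,-0.19,0.0]
    - [0.08,0.0,0.0,-0.238,0.0]
    - [0.3,0.01,0.021,-0.313,0.0]
    - [0.3,0.02,0.042,-0.388,0.0]

```text
time_s: 27.07
ee_pos: [532.6, 25.8, 160.8]
tool_rot: [3.125, 0.324, -0.003]
ft_force: [1.5, -0.1, 0.7]
grip_width: 0.648
finger_force: 0.0
```

Call:
play_rows:
  motion:
    - [0.3,0.011,0.021,-0.075,0.0]
    - [0.3,0.021,0.042,-0.15,0.0]
    - [0.3,0.021,0.042,-0.15,0.0]
    - [0.3,0.021,0.042,-0.15,0.0]
    - [0.3,0.021,0.042,-0.15,0.0]
    - [0.3,0.021,0.042,-0.15,0.0]
    - [0.3,0.021,0.042,-0.15,0.0]

```text
time_s: 27.65
ee_pos: [544.1, 11.4, 218.8]
tool_rot: [3.125, 0.324, -0.004]
ft_force: [-0.4, -0.0, 0.4]
grip_width: 0.651
finger_force: 0.0
```

Run:
```python
from plan import *
print(arm.sense()["ee_pos"]); im=look(18); cv2.imwrite("pics/w4.png",im[:,:,::-1])
c=arm.calibration("wrist")
for d in arm.masks_of("tub","wrist")[:1]: print(round(d["confidence"],2),d["rect"],[np.round(x,1) for x in rect(c,d["mask"],60)])
t=arm.calibration("top"); arm.grab_frame("top")
for d in arm.masks_of("lid","top"): print(round(d["confidence"],2),[np.round(x,1) for x in rect(t,d["mask"],27)])
```

```text
[544.13544369  11.36446376 218.81463904]
0.97 [array([537.1, -28.2]), np.float64(54.1), np.float64(35.7), np.float64(12.3)] ice [array([536.4, -28.8]), np.float64(41.0), np.float64(24.4), np.float64(13.1)]
0.92 [array([578.6,  62.5]), np.float64(53.6), np.float64(36.5), np.float64(10.5)] ice [array([578.4,  62.5]), np.float64(40.9), np.float64(24.4), np.float64(11.8)]
0.74 [array([522.5,  41.2]), np.float64(55.6), np.float64(37.5), np.float64(11.9)] ice [array([521.8,  41.4]), np.float64(40.7), np.float64(24.8), np.float64(11.9)]
0.67 [array([597.9, -24.5]), np.float64(53.8), np.float64(37.1), np.float64(9.9)] ice [array([598. , -25.1]), np.float64(41.5), np.float64(24.6), np.float64(11.0)]
0.62 [157.4, 85.2, 484.0, 310.4] [array([559. ,  11.4]), np.float64(220.1), np.float64(162.2), np.float64(-78.1)]
0.87 [array([480.6, 299.3]), np.float64(223.8), np.float64(164.0), np.float64(-73.1)]
```

View pics/w4.png

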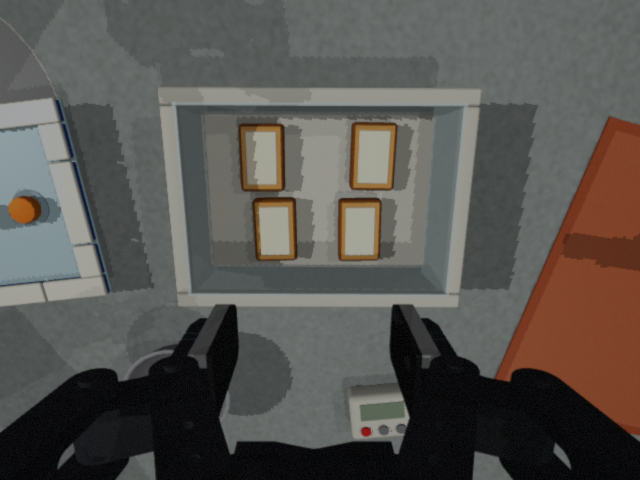

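The wrist view shows all four rusks flat and icing up at (262,158), (374,157), (275,229) and (360,230). The tub rim fit hasn't changed. The lid is next, with its vent end facing the tub at (23,210).

Run:
```python
from plan import *
plan([(480,295,220,17,0.0,6)])
```

```text
[[0.0, -0.001, -0.052, 0.0, -0.038], [0.0, -0.002, -0.104, 0.0, -0.076], [0.0, -0.003, -0.156, 0.0, -0.113], [0.0, -0.004, -0.208, 0.0, -0.151], [0.0, -0.005, -0.26, 0.0, -0.189], [0.0, -0.006, -0.312, 0.0, -0.227], [0.0, -0.007, -0.364, 0.0, -0.264], [0.0, -0.008, -0.416, 0.0, -0.302]]
[[0.0, 0.042, -0.031, 0.0, -0.038], [0.0, 0.084, -0.062, 0.0, -0.076], [0.0, 0.125, -0.093, 0.0, -0.113], [0.0, 0.167, -0.124, 0.0, -0.151], [0.0, 0.209, -0.156, 0.0, -0.189], [0.0, 0.251, -0.187, 0.0, -0.227], [0.0, 0.251, -0.187, 0.0, -0.227], [0.0, 0.251, -0.187, 0.0, -0.227]]
[[0.0, -0.001, 0.0, 0.0, 0.0], [0.0, -0.001, 0.0, 0.0, 0.0], [0.0, -0.001, 0.0, 0.0, 0.0], [0.0, -0.001, 0.0, 0.0, 0.0]]
end [480.1, 294.8, 220.1, 17.0]
```

Call:
play_rows:
  motion:
    - [0.0,-0.001,-0.052,0.0,-0.038]
    - [0.0,-0.002,-0.104,0.0,-0.076]
    - [0.0,-0.003,-0.156,0.0,-0.113]
    - [0.0,-0.004,-0.208,0.0,-0.151]
    - [0.0,-0.005,-0.26,0.0,-0.189]
    - [0.0,-0.006,-0.312,0.0,-0.227]
    - [0.0,-0.007,-0.364,0.0,-0.264]
    - [0.0,-0.008,-0.416,0.0,-0.302]

```text
time_s: 28.57
ee_pos: [507.5, 174.1, 220.1]
tool_rot: [-2.627, -1.723, -0.0]
ft_force: [0.4, -0.2, -0.0]
grip_width: 0.498
finger_force: 0.0
```

Call:
play_rows:
  motion:
    - [0.0,0.042,-0.031,0.0,-0.038]
    - [0.0,0.084,-0.062,0.0,-0.076]
    - [0.0,0.125,-0.093,0.0,-0.113]
    - [0.0,0.167,-0.124,0.0,-0.151]
    - [0.0,0.209,-0.156,0.0,-0.189]
    - [0.0,0.251,-0.187,0.0,-0.227]
    - [0.0,0.251,-0.187,0.0,-0.227]
    - [0.0,0.251,-0.187,0.0,-0.227]

```text
time_s: 29.23
ee_pos: [479.4, 296.2, 219.7]
tool_rot: [-1.866, -2.527, 0.001]
ft_force: [0.2, -0.7, 0.4]
grip_width: 0.498
finger_force: 0.0
```

Call:
play_rows:
  motion:
    - [0.0,-0.001,0.0,0.0,0.0]
    - [0.0,-0.001,0.0,0.0,0.0]
    - [0.0,-0.001,0.0,0.0,0.0]
    - [0.0,-0.001,0.0,0.0,0.0]

```text
time_s: 29.57
ee_pos: [480.4, 294.0, 220.2]
tool_rot: [1.87, 2.524, 0.0]
ft_force: [0.7, 0.3, -0.0]
grip_width: 0.499
finger_force: 0.0
```

Run:
```python
from plan import *
s=arm.sense();T=tool(s);print(s["ee_pos"],np.degrees(np.arctan2(T[1,1],T[0,1])),s["qpos"])
c=arm.calibration("wrist"); im=arm.grab_frame("wrist"); cv2.imwrite("pics/w5.png",im[:,:,::-1])
for q,z in(("lid",28),("lid_handle",49)):
    for d in arm.masks_of(q,"wrist"): print(q,round(d["confidence"],2),np.round(d["rect"]),[np.round(x,1) for x in rect(c,d["mask"],z)])
hs=cv2.cvtColor(im,cv2.COLOR_RGB2HSV)
w=((hs[...,1]<45)&(hs[...,2]>130)).astype(np.uint8)
n,l,st,ce=cv2.connectedComponentsWithStats(w); k=[i for i in range(1,n) if st[i,4]>150]
o=cv2.inRange(hs,(5,150,120),(18,255,255))
n2,l2,s2,c2=cv2.connectedComponentsWithStats(o); j=1+np.argmax(s2[1:,4]); print("vent",s2[j],np.round(at(c,c2[j],31.5),1))
dk=((hs[...,2]<70)).astype(np.uint8)
n3,l3,s3,c3=cv2.connectedComponentsWithStats(dk)
for i in range(1,n3):
    if s3[i,4]>200: print("dark",s3[i],np.round(c3[i]),[np.round(x,1) for x in rect(c,l3==i,49)])
```

```text
[480.38857555 294.03098291 220.18693703] 16.931823495884057 [-0.97069391  0.3281015   0.42861277  1.78591292 -0.1539392   1.06041284
 -0.19127199]
lid 0.97 [203.  61. 424. 331.] [array([480.5, 302.1]), np.float64(219.0), np.float64(161.5), np.float64(-71.6)]
lid_handle 0.81 [207.  56. 423. 331.] [array([479.1, 305.9]), np.float64(206.8), np.float64(152.3), np.float64(-71.8)]
vent [306 269  25  24 444] [500.2 242.8  31.5]
dark [  421     0   106   142 10930] [465.  61.] [array([552.5, 426.3]), np.float64(91.1), np.float64(68.4), np.float64(-73.0)]
dark [ 306  163   22   92 1838] [316. 208.] [array([479.9, 303.4]), np.float64(70.4), np.float64(15.6), np.float64(-71.7)]
dark [    0   302   640   178 59480] [323. 421.] [array([531.1, 146.5]), np.float64(593.9), np.float64(178.3), np.float64(17.0)]
```

View pics/w5.png

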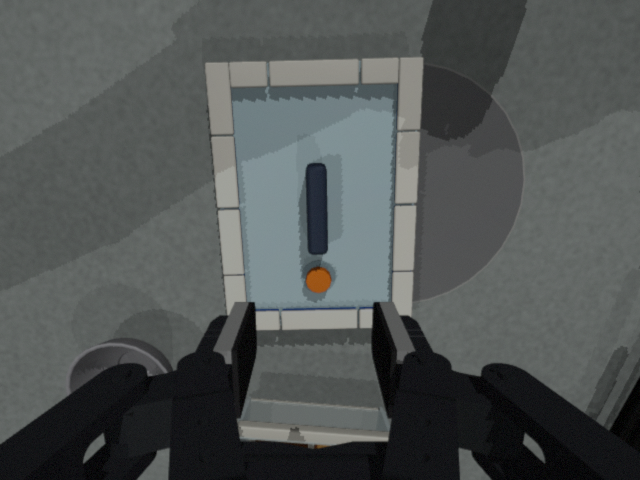

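The wrist view shows the lid with its dark handle centred at (316,208) and its vent at (318,280). Its size of 219 x 161.5 mm and the 62.9 mm vent offset match. I'm grasping the handle now.

Run:
```python
from plan import *
x,y,a=480.3,302.6,18.4
plan([(x,y,110,a,0,2),(x,y,60,a,0,1,25),(x,y,24,a,0,5,9),(x,y,24,a,-1,6),(x,y,60,a,-1,4,10)])
```

```text
[[0, 0.006, 0.002, 0.092, -0.003], [0, 0.012, 0.004, 0.184, -0.005], [0, 0.018, 0.006, 0.275, -0.008], [0, 0.018, 0.006, 0.275, -0.008], [0, 0.018, 0.006, 0.275, -0.008], [0, 0.018, 0.006, 0.338, -0.008], [0, 0.018, 0.006, 0.4, -0.008], [0, 0.018, 0.006, 0.4, -0.008]]
[[0, 0.0, 0.0, 0.023, 0.0], [0, 0.0, 0.0, 0.045, 0.0], [0, 0.0, 0.0, 0.068, 0.0], [0, 0.0, 0.0, 0.09, 0.0], [0, 0.0, 0.0, 0.09, 0.0], [0, 0.0, 0.0, 0.09, 0.0], [0, 0.0, 0.0, 0.09, 0.0], [0, 0.0, 0.0, 0.09, 0.0]]
[[0, 0.0, 0.0, 0.0, 0.0], [-1, 0.0, 0.0, 0.0, 0.0], [-1, 0.0, 0.0, 0.0, 0.0], [-1, 0.0, 0.0, 0.0, 0.0], [-1, 0.0, 0.0, 0.0, 0.0], [-1, 0.0, 0.0, 0.0, 0.0], [-1, 0.0, 0.0, 0.0, 0.0], [-1, 0.0, 0.0, 0.0, 0.0]]
[[-1, 0.0, 0.0, -0.022, 0.0], [-1, 0.0, 0.0, -0.045, 0.0], [-1, 0.0, 0.0, -0.067, 0.0], [-1, 0.0, 0.0, -0.09, 0.0], [-1, 0.0, 0.0, -0.09, 0.0], [-1, 0.0, 0.0, -0.09, 0.0], [-1, 0.0, 0.0, -0.09, 0.0], [-1, 0.0, 0.0, -0.09, 0.0]]
end [480.2, 302.4, 60.1, 18.5]
```

Call:
play_rows:
  motion:
    - [0,0.006,0.002,0.092,-0.003]
    - [0,0.012,0.004,0.184,-0.005]
    - [0,0.018,0.006,0.275,-0.008]
    - [0,0.018,0.006,0.275,-0.008]
    - [0,0.018,0.006,0.275,-0.008]
    - [0,0.018,0.006,0.338,-0.008]
    - [0,0.018,0.006,0.4,-0.008]
    - [0,0.018,0.006,0.4,-0.008]

```text
time_s: 30.38
ee_pos: [479.6, 302.0, 59.2]
tool_rot: [-1.836, -2.548, 0.003]
ft_force: [-1.0, 0.9, 0.3]
grip_width: 0.5
finger_force: 0.0
```

Call:
play_rows:
  motion:
    - [0,0.0,0.0,0.023,0.0]
    - [0,0.0,0.0,0.045,0.0]
    - [0,0.0,0.0,0.068,0.0]
    - [0,0.0,0.0,0.09,0.0]
    - [0,0.0,0.0,0.09,0.0]
    - [0,0.0,0.0,0.09,0.0]
    - [0,0.0,0.0,0.09,0.0]
    - [0,0.0,0.0,0.09,0.0]

```text
time_s: 31.05
ee_pos: [480.6, 302.6, 24.5]
tool_rot: [1.836, 2.549, 0.001]
ft_force: [0.1, -0.5, 0.2]
grip_width: 0.502
finger_force: 0.0
```

Call:
play_rows:
  motion:
    - [0,0.0,0.0,0.0,0.0]
    - [-1,0.0,0.0,0.0,0.0]
    - [-1,0.0,0.0,0.0,0.0]
    - [-1,0.0,0.0,0.0,0.0]
    - [-1,0.0,0.0,0.0,0.0]
    - [-1,0.0,0.0,0.0,0.0]
    - [-1,0.0,0.0,0.0,0.0]
    - [-1,0.0,0.0,0.0,0.0]

```text
time_s: 31.72
ee_pos: [480.4, 302.6, 24.5]
tool_rot: [-1.836, -2.549, -0.001]
ft_force: [-1.4, -1.8, 5.4]
grip_width: 0.174
finger_force: 60.1
```

Call:
play_rows:
  motion:
    - [-1,0.0,0.0,-0.022,0.0]
    - [-1,0.0,0.0,-0.045,0.0]
    - [-1,0.0,0.0,-0.067,0.0]
    - [-1,0.0,0.0,-0.09,0.0]
    - [-1,0.0,0.0,-0.09,0.0]
    - [-1,0.0,0.0,-0.09,0.0]
    - [-1,0.0,0.0,-0.09,0.0]
    - [-1,0.0,0.0,-0.09,0.0]

```text
time_s: 32.38
ee_pos: [479.9, 302.3, 59.7]
tool_rot: [-1.836, -2.549, 0.001]
ft_force: [0.5, 0.7, -4.5]
grip_width: 0.169
finger_force: 59.1
```

Run:
```python
from plan import *
x,y=558.8,11.4
plan([(480.2,302.4,150,18.4,-1,0,30),(x,y,150,11.9,-1,4,25),(x,y,100,11.9,-1,5,15)])
```

```text
[[-1, 0.0, 0.0, -0.075, 0.0], [-1, 0.0, 0.0, -0.15, 0.0], [-1, 0.0, 0.0, -0.225, 0.0], [-1, -0.058, -0.004, -0.225, 0.003], [-1, -0.116, -0.007, -0.225, 0.006], [-1, -0.174, -0.01, -0.225, 0.009], [-1, -0.231, -0.014, -0.225, 0.012], [-1, -0.289, -0.017, -0.225, 0.014]]
[[-1, -0.058, -0.001, 0.0, 0.003], [-1, -0.116, -0.002, 0.0, 0.006], [-1, -0.174, -0.003, 0.0, 0.009], [-1, -0.232, -0.004, 0.0, 0.011], [-1, -0.29, -0.004, 0.0, 0.014], [-1, -0.348, -0.005, 0.0, 0.017], [-1, -0.406, -0.006, 0.0, 0.02], [-1, -0.464, -0.007, 0.0, 0.023]]
[[-1, 0.0, 0.0, 0.0, 0.0], [-1, 0.0, 0.0, 0.0, 0.0], [-1, 0.0, 0.0, 0.0, 0.0], [-1, 0.0, 0.0, 0.0, 0.0], [-1, 0.0, 0.0, 0.032, 0.0], [-1, 0.0, 0.0, 0.063, 0.0], [-1, 0.0, 0.0, 0.094, 0.0], [-1, 0.0, 0.0, 0.125, 0.0]]
[[-1, 0.0, 0.0, 0.0, 0.0], [-1, 0.0, 0.0, 0.0, 0.0], [-1, 0.0, 0.0, 0.0, 0.0], [-1, 0.0, 0.0, 0.0, 0.0], [-1, 0.0, 0.0, 0.0, 0.0]]
end [558.8, 11.4, 100.1, 11.8]
```

Call:
play_rows:
  motion:
    - [-1,0.0,0.0,-0.075,0.0]
    - [-1,0.0,0.0,-0.15,0.0]
    - [-1,0.0,0.0,-0.225,0.0]
    - [-1,-0.058,-0.004,-0.225,0.003]
    - [-1,-0.116,-0.007,-0.225,0.006]
    - [-1,-0.174,-0.01,-0.225,0.009]
    - [-1,-0.231,-0.014,-0.225,0.012]
    - [-1,-0.289,-0.017,-0.225,0.014]

```text
time_s: 33.05
ee_pos: [510.2, 189.5, 149.7]
tool_rot: [-1.892, -2.508, 0.001]
ft_force: [0.6, 0.9, -3.1]
grip_width: 0.179
finger_force: 59.6
```

Call:
play_rows:
  motion:
    - [-1,-0.058,-0.001,0.0,0.003]
    - [-1,-0.116,-0.002,0.0,0.006]
    - [-1,-0.174,-0.003,0.0,0.009]
    - [-1,-0.232,-0.004,0.0,0.011]
    - [-1,-0.29,-0.004,0.0,0.014]
    - [-1,-0.348,-0.005,0.0,0.017]
    - [-1,-0.406,-0.006,0.0,0.02]
    - [-1,-0.464,-0.007,0.0,0.023]

```text
time_s: 33.72
ee_pos: [558.6, 10.3, 149.6]
tool_rot: [-1.981, -2.437, 0.001]
ft_force: [0.9, -0.5, -2.8]
grip_width: 0.174
finger_force: 59.6
```

Call:
play_rows:
  motion:
    - [-1,0.0,0.0,0.0,0.0]
    - [-1,0.0,0.0,0.0,0.0]
    - [-1,0.0,0.0,0.0,0.0]
    - [-1,0.0,0.0,0.0,0.0]
    - [-1,0.0,0.0,0.032,0.0]
    - [-1,0.0,0.0,0.063,0.0]
    - [-1,0.0,0.0,0.094,0.0]
    - [-1,0.0,0.0,0.125,0.0]

```text
time_s: 34.38
ee_pos: [558.7, 12.8, 99.4]
tool_rot: [-1.978, -2.44, -0.001]
ft_force: [-0.4, 0.6, -2.9]
grip_width: 0.176
finger_force: 59.7
```

Call:
play_rows:
  motion:
    - [-1,0.0,0.0,0.0,0.0]
    - [-1,0.0,0.0,0.0,0.0]
    - [-1,0.0,0.0,0.0,0.0]
    - [-1,0.0,0.0,0.0,0.0]
    - [-1,0.0,0.0,0.0,0.0]

```text
time_s: 34.8
ee_pos: [559.3, 11.5, 100.8]
tool_rot: [1.98, 2.438, 0.002]
ft_force: [0.2, -0.3, -4.4]
grip_width: 0.169
finger_force: 59.5
```

Run:
```python
from plan import *
s=arm.sense();T=tool(s);print(s["ee_pos"],np.degrees(np.arctan2(T[1,1],T[0,1])),s["ft_force"])
im=arm.grab_frame("wrist"); t=arm.grab_frame("top"); sc=arm.grab_frame("scene"); c=arm.calibration("top")
for d in arm.masks_of("lid","top"): print(round(d["confidence"],2),[np.round(x,1) for x in rect(c,d["mask"],104)])
u,v=290,195
cv2.imwrite("pics/m6.png",np.hstack([cv2.resize(sc[170:300,280:420],(400,372),interpolation=cv2.INTER_CUBIC),cv2.resize(im,(400,300))[:0] if 0 else cv2.copyMakeBorder(cv2.resize(im,(400,300)),0,72,0,0,0)])[:,:,::-1])
plan([(558.8,11.4,71,11.9,-1,5,4)])
```

```text
[559.2600858   11.48206538 100.81922863] 11.821582684392169 [ 0.18568192 -0.29904547 -4.43706286]
0.83 [array([571.1, -49.1]), np.float64(160.5), np.float64(98.9), np.float64(11.7)]
[[-1, 0.0, 0.0, 0.009, 0.0], [-1, 0.0, 0.0, 0.018, 0.0], [-1, 0.0, 0.0, 0.027, 0.0], [-1, 0.0, 0.0, 0.036, 0.0], [-1, 0.0, 0.0, 0.045, 0.0], [-1, 0.0, 0.0, 0.055, 0.0], [-1, 0.0, 0.0, 0.064, 0.0], [-1, 0.0, 0.0, 0.073, 0.0]]
[[-1, 0.0, 0.0, 0.0, 0.0], [-1, 0.0, 0.0, 0.0, 0.0], [-1, 0.0, 0.0, 0.0, 0.0], [-1, 0.0, 0.0, 0.0, 0.0], [-1, 0.0, 0.0, 0.0, 0.0]]
end [558.8, 11.4, 70.9, 11.8]
```

View pics/m6.png

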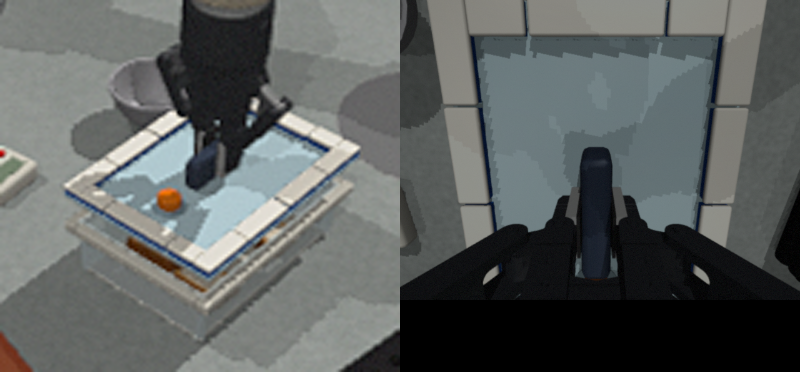

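The left panel shows the lid held level and square above the tub, with the vent at (168,200) standing proud. The right panel shows the handle centred between the pads at (596,200). I'm lowering it now.

Call:
play_rows:
  motion:
    - [-1,0.0,0.0,0.009,0.0]
    - [-1,0.0,0.0,0.018,0.0]
    - [-1,0.0,0.0,0.027,0.0]
    - [-1,0.0,0.0,0.036,0.0]
    - [-1,0.0,0.0,0.045,0.0]
    - [-1,0.0,0.0,0.055,0.0]
    - [-1,0.0,0.0,0.064,0.0]
    - [-1,0.0,0.0,0.073,0.0]

```text
time_s: 35.67
ee_pos: [558.7, 11.4, 70.5]
tool_rot: [-1.981, -2.438, 0.0]
ft_force: [-5.6, -0.2, 45.4]
grip_width: 0.17
finger_force: 67.8
```

Call:
play_rows:
  motion:
    - [-1,0.0,0.0,0.0,0.0]
    - [-1,0.0,0.0,0.0,0.0]
    - [-1,0.0,0.0,0.0,0.0]
    - [-1,0.0,0.0,0.0,0.0]
    - [-1,0.0,0.0,0.0,0.0]
    - [-1,0,0,0,0]
    - [-1,0,0,0,0]
    - [-1,0,0,0,0]

```text
time_s: 36.33
ee_pos: [558.8, 11.5, 70.9]
tool_rot: [1.981, 2.438, 0.0]
ft_force: [-0.1, 0.1, -3.8]
grip_width: 0.173
finger_force: 59.6
```

Call:
play_rows:
  motion:
    - [-1,0,0,0.002,0]
    - [-1,0,0,0.002,0]
    - [-1,0,0,0.002,0]
    - [0,0,0,0.002,0]
    - [0,0,0,0.002,0]
    - [0,0,0,0.002,0]
    - [0,0,0,0.002,0]
    - [0,0,0,0.002,0]

```text
time_s: 37.0
ee_pos: [558.9, 11.4, 70.1]
tool_rot: [1.981, 2.438, 0.0]
ft_force: [-0.5, 0.1, -0.2]
grip_width: 0.501
finger_force: 0.0
```

Call:
play_rows:
  motion:
    - [0,0,0,-0.04,0]
    - [0,0,0,-0.08,0]
    - [0,0,0,-0.16,0]
    - [0,0,0,-0.24,0]
    - [0,0,0,-0.32,0]
    - [0,0,0,-0.4,0]
    - [0,0,0,-0.4,0]
    - [0,0,0,-0.4,0]

```text
time_s: 37.67
ee_pos: [559.9, 11.5, 232.0]
tool_rot: [1.979, 2.437, 0.005]
ft_force: [-0.4, 0.1, -1.3]
grip_width: 0.504
finger_force: 0.0
```

Call:
play_rows:
  motion:
    - [-1,0,0,0,0]
    - [-1,0,0,0,0]
    - [-1,0,0,0,0]
    - [-1,0,0,0,0]

```text
time_s: 38.0
ee_pos: [558.2, 11.4, 229.0]
tool_rot: [-1.98, -2.437, 0.003]
ft_force: [-1.1, -0.1, -0.2]
grip_width: -0.001
finger_force: 0.0
```

Run:
```python
from plan import *
json.dump([558.8,11.4,70.9-.8+160,11.8],open("cmd.json","w"))
s=arm.sense();T=tool(s);print(s["ee_pos"],np.degrees(np.arctan2(T[1,1],T[0,1])),s["grip_width"])
c=arm.calibration("wrist"); im=arm.grab_frame("wrist"); sc=arm.grab_frame("scene")
for d in arm.masks_of("lid","wrist")[:1]: print(round(d["confidence"],2),[np.round(x,1) for x in rect(c,d["mask"],74)])
hs=cv2.cvtColor(im,cv2.COLOR_RGB2HSV); o=cv2.inRange(hs,(5,150,100),(18,255,255))
n2,l2,s2,c2=cv2.connectedComponentsWithStats(o); j=1+np.argmax(s2[1:,4]); print("vent",s2[j],np.round(at(c,c2[j],77.5),1))
dk=(hs[...,2]<70).astype(np.uint8); n3,l3,s3,c3=cv2.connectedComponentsWithStats(dk)
for i in range(1,n3):
    if 500<s3[i,4]<6000: print("dark",s3[i],[np.round(x,1) for x in rect(c,l3==i,95)])
cv2.imwrite("pics/m7.png",np.hstack([cv2.resize(sc[170:300,280:420],(400,372),interpolation=cv2.INTER_CUBIC),cv2.copyMakeBorder(cv2.resize(im,(400,300)),0,72,0,0,0)])[:,:,::-1])
```

```text
[558.24054733  11.37236621 228.98576062] 11.813907807167931 -0.0010282016875084296
0.97 [array([558.5,  11.4]), np.float64(219.4), np.float64(162.4), np.float64(-78.5)]
vent [104 374  48  34 806] [ 432.6 -151.9   77.5]
dark [ 303  179   24  103 2315] [array([558.4,  12.8]), np.float64(71.5), np.float64(15.6), np.float64(-77.7)]
dark [  69  242   52   85 1112] [array([421.5, -61.8]), np.float64(69.4), np.float64(32.9), np.float64(72.1)]
```

View pics/m7.png

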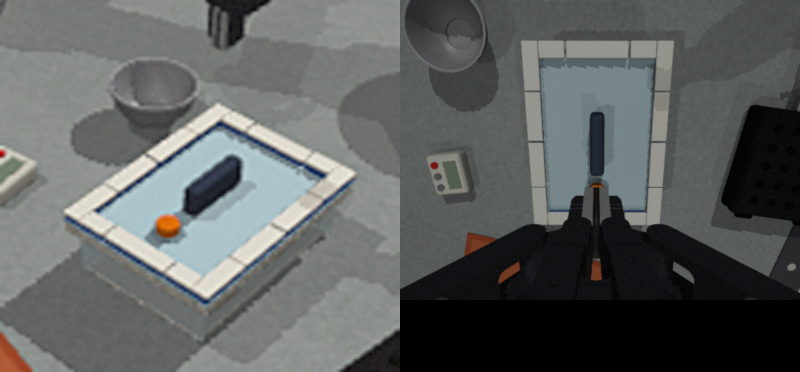

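The lid is seated squarely. It fits at (558.5,11.4) and -78.1°, the same as the tub, and the blue gasket shows evenly in the left panel, so all rims are still proud. I'm pressing the rim point by point, with a force check on the first two.

```bash
cat > press.py <<'E'
from plan import *
import plan as P
P.TUB=(558.6,11.6); P.TA=-78.15; A=11.8
pts=[(72,101),(72,29),(72,-29),(72,-101),(0,-101),(-72,-101),(-72,-29),(-72,29),(-72,101),(0,101)]
def seq(i0,i1,zp=64.5,home=True):
    for i in range(i0,i1):
        p=np.array(json.load(open("cmd.json"))); X,Y=spot(*pts[i])
        if p[2]>120: plan([(X,Y,130,A,-1,0),(X,Y,88,A,-1,2,20)]); p=np.array(json.load(open("cmd.json")))
        if p[2]<80: w=[(p[0],p[1],88,A,-1,0)]
        else: w=[]
        plan(w+[(X,Y,88,A,-1,1),(X,Y,76,A,-1,0),(X,Y,70,A,-1,0),(X,Y,zp,A,-1,1)])
E
python3 -c "
from press import *
seq(0,2)"
```

```text
[[-1, -0.063, 0.045, 0.063, 0.0], [-1, -0.126, 0.09, 0.125, 0.0], [-1, -0.189, 0.135, 0.188, 0.0], [-1, -0.252, 0.18, 0.25, 0.0], [-1, -0.252, 0.18, 0.285, 0.0], [-1, -0.252, 0.18, 0.32, 0.0], [-1, -0.252, 0.18, 0.355, 0.0], [-1, -0.252, 0.18, 0.355, 0.0]]
[[-1, 0.0, 0.0, 0.0, 0.0]]
end [649.9, -72.5, 88.1, 11.8]
[[-1, 0.0, 0.0, 0.0, 0.0], [-1, 0.0, 0.0, 0.0, 0.0], [-1, 0.0, 0.0, 0.03, 0.0], [-1, 0.0, 0.0, 0.045, 0.0], [-1, 0.0, 0.0, 0.059, 0.0], [-1, 0.0, 0.0, 0.059, 0.0]]
end [649.9, -72.5, 64.5, 11.8]
[[-1, 0.0, 0.0, -0.059, 0.0], [-1, 0.09, 0.0, -0.059, 0.0], [-1, 0.18, 0.0, -0.059, 0.0], [-1, 0.18, 0.0, -0.059, 0.0], [-1, 0.18, 0.0, -0.029, 0.0], [-1, 0.18, 0.0, -0.014, 0.0], [-1, 0.18, 0.0, 0.0, 0.0], [-1, 0.18, 0.0, 0.0, 0.0]]
end [635.2, -2.1, 64.5, 11.8]
```

Call:
play_rows:
  motion:
    - [-1,-0.063,0.045,0.063,0.0]
    - [-1,-0.126,0.09,0.125,0.0]
    - [-1,-0.189,0.135,0.188,0.0]
    - [-1,-0.252,0.18,0.25,0.0]
    - [-1,-0.252,0.18,0.285,0.0]
    - [-1,-0.252,0.18,0.32,0.0]
    - [-1,-0.252,0.18,0.355,0.0]
    - [-1,-0.252,0.18,0.355,0.0]

```text
time_s: 38.82
ee_pos: [647.9, -71.1, 85.1]
tool_rot: [-1.977, -2.436, 0.003]
ft_force: [-1.2, 0.5, 0.4]
grip_width: -0.003
finger_force: 0.0
```

Call:
play_rows:
  motion:
    - [-1,0.0,0.0,0.0,0.0]
    - [-1,0.0,0.0,0.0,0.0]
    - [-1,0.0,0.0,0.0,0.0]
    - [-1,0.0,0.0,0.03,0.0]
    - [-1,0.0,0.0,0.045,0.0]
    - [-1,0.0,0.0,0.059,0.0]
    - [-1,0.0,0.0,0.059,0.0]

```text
time_s: 39.4
ee_pos: [651.2, -72.2, 65.8]
tool_rot: [1.98, 2.437, 0.004]
ft_force: [-4.2, 0.8, 16.9]
grip_width: -0.005
finger_force: 8.2
```

Call:
play_rows:
  motion:
    - [-1,0,0,0,0]
    - [-1,0,0,0,0]
    - [-1,0,0,0,0]

```text
time_s: 39.65
ee_pos: [651.0, -72.3, 66.0]
tool_rot: [1.98, 2.437, 0.004]
ft_force: [-1.5, 0.6, 13.6]
grip_width: -0.006
finger_force: 6.7
```

Call:
play_rows:
  motion:
    - [-1,0.0,0.0,-0.059,0.0]
    - [-1,0.09,0.0,-0.059,0.0]
    - [-1,0.18,0.0,-0.059,0.0]
    - [-1,0.18,0.0,-0.059,0.0]
    - [-1,0.18,0.0,-0.029,0.0]
    - [-1,0.18,0.0,-0.014,0.0]
    - [-1,0.18,0.0,0.0,0.0]
    - [-1,0.18,0.0,0.0,0.0]

```text
time_s: 40.32
ee_pos: [635.9, -0.6, 65.6]
tool_rot: [-1.98, -2.437, -0.005]
ft_force: [-6.4, 7.4, 23.9]
grip_width: 0.003
finger_force: 11.4
```

```bash
python3 -c "
from press import *
seq(2,10)"
```

```text
[[-1, 0.0, 0.0, -0.059, 0.0], [-1, 0.073, 0.0, -0.059, 0.0], [-1, 0.145, 0.0, -0.059, 0.0], [-1, 0.145, 0.0, -0.059, 0.0], [-1, 0.145, 0.0, -0.029, 0.0], [-1, 0.145, 0.0, -0.014, 0.0], [-1, 0.145, 0.0, 0.0, 0.0], [-1, 0.145, 0.0, 0.0, 0.0]]
end [623.3, 54.7, 64.5, 11.8]
[[-1, 0.0, 0.0, -0.059, 0.0], [-1, 0.09, 0.0, -0.059, 0.0], [-1, 0.18, -0.001, -0.059, 0.0], [-1, 0.18, -0.001, -0.059, 0.0], [-1, 0.18, -0.001, -0.029, 0.0], [-1, 0.18, -0.001, -0.014, 0.0], [-1, 0.18, -0.001, 0.0, 0.0], [-1, 0.18, -0.001, 0.0, 0.0]]
end [608.2, 125.1, 64.5, 11.8]
[[-1, 0.0, 0.0, -0.059, 0.0], [-1, 0.0, -0.09, -0.059, 0.0], [-1, 0.0, -0.18, -0.059, 0.0], [-1, 0.0, -0.18, -0.059, 0.0], [-1, 0.0, -0.18, -0.029, 0.0], [-1, 0.0, -0.18, -0.014, 0.0], [-1, 0.0, -0.18, 0.0, 0.0], [-1, 0.0, -0.18, 0.0, 0.0]]
end [537.7, 110.4, 64.5, 11.8]
[[-1, 0.0, 0.0, -0.059, 0.0], [-1, 0.0, -0.09, -0.059, 0.0], [-1, 0.0, -0.18, -0.059, 0.0], [-1, 0.0, -0.18, -0.059, 0.0], [-1, 0.0, -0.18, -0.029, 0.0], [-1, 0.0, -0.18, -0.014, 0.0], [-1, 0.0, -0.18, 0.0, 0.0], [-1, 0.0, -0.18, 0.0, 0.0]]
end [467.2, 95.7, 64.5, 11.8]
[[-
[... 396 characters left out ...]
59, 0.0], [-1, -0.145, 0.0, -0.029, 0.0], [-1, -0.145, 0.0, -0.014, 0.0], [-1, -0.145, 0.0, 0.0, 0.0], [-1, -0.145, 0.0, 0.0, 0.0]]
end [494.2, -31.5, 64.5, 11.8]
[[-1, 0.0, 0.0, -0.059, 0.0], [-1, -0.09, 0.0, -0.059, 0.0], [-1, -0.18, 0.0, -0.059, 0.0], [-1, -0.18, 0.0, -0.059, 0.0], [-1, -0.18, 0.0, -0.029, 0.0], [-1, -0.18, 0.0, -0.014, 0.0], [-1, -0.18, 0.0, 0.0, 0.0], [-1, -0.18, 0.0, 0.0, 0.0]]
end [508.9, -102.0, 64.5, 11.8]
[[-1, 0.0, 0.0, -0.059, 0.0], [-1, 0.0, 0.09, -0.059, 0.0], [-1, 0.0, 0.18, -0.059, 0.0], [-1, 0.0, 0.18, -0.059, 0.0], [-1, 0.0, 0.18, -0.029, 0.0], [-1, 0.0, 0.18, -0.014, 0.0], [-1, 0.0, 0.18, 0.0, 0.0], [-1, 0.0, 0.18, 0.0, 0.0]]
end [579.4, -87.3, 64.5, 11.8]
```

Call:
play_rows:
  motion:
    - [-1,0.0,0.0,-0.059,0.0]
    - [-1,0.073,0.0,-0.059,0.0]
    - [-1,0.145,0.0,-0.059,0.0]
    - [-1,0.145,0.0,-0.059,0.0]
    - [-1,0.145,0.0,-0.029,0.0]
    - [-1,0.145,0.0,-0.014,0.0]
    - [-1,0.145,0.0,0.0,0.0]
    - [-1,0.145,0.0,0.0,0.0]

```text
time_s: 40.98
ee_pos: [624.3, 54.6, 65.5]
tool_rot: [-1.982, -2.437, -0.004]
ft_force: [-6.7, 5.3, 26.0]
grip_width: -0.0
finger_force: 12.5
```

Call:
play_rows:
  motion:
    - [-1,0.0,0.0,-0.059,0.0]
    - [-1,0.09,0.0,-0.059,0.0]
    - [-1,0.18,-0.001,-0.059,0.0]
    - [-1,0.18,-0.001,-0.059,0.0]
    - [-1,0.18,-0.001,-0.029,0.0]
    - [-1,0.18,-0.001,-0.014,0.0]
    - [-1,0.18,-0.001,0.0,0.0]
    - [-1,0.18,-0.001,0.0,0.0]

```text
time_s: 41.65
ee_pos: [609.2, 124.9, 65.2]
tool_rot: [-1.983, -2.436, -0.004]
ft_force: [-6.2, 7.2, 24.8]
grip_width: -0.003
finger_force: 11.8
```

Call:
play_rows:
  motion:
    - [-1,0.0,0.0,-0.059,0.0]
    - [-1,0.0,-0.09,-0.059,0.0]
    - [-1,0.0,-0.18,-0.059,0.0]
    - [-1,0.0,-0.18,-0.059,0.0]
    - [-1,0.0,-0.18,-0.029,0.0]
    - [-1,0.0,-0.18,-0.014,0.0]
    - [-1,0.0,-0.18,0.0,0.0]
    - [-1,0.0,-0.18,0.0,0.0]

```text
time_s: 42.32
ee_pos: [537.9, 108.5, 65.0]
tool_rot: [-1.983, -2.435, 0.002]
ft_force: [-12.8, -2.3, 33.3]
grip_width: -0.004
finger_force: 16.5
```

Call:
play_rows:
  motion:
    - [-1,0.0,0.0,-0.059,0.0]
    - [-1,0.0,-0.09,-0.059,0.0]
    - [-1,0.0,-0.18,-0.059,0.0]
    - [-1,0.0,-0.18,-0.059,0.0]
    - [-1,0.0,-0.18,-0.029,0.0]
    - [-1,0.0,-0.18,-0.014,0.0]
    - [-1,0.0,-0.18,0.0,0.0]
    - [-1,0.0,-0.18,0.0,0.0]

```text
time_s: 42.98
ee_pos: [467.5, 95.3, 64.6]
tool_rot: [-1.981, -2.435, 0.002]
ft_force: [-9.6, 0.7, 31.0]
grip_width: -0.0
finger_force: 15.6
```

Call:
play_rows:
  motion:
    - [-1,0.0,0.0,-0.059,0.0]
    - [-1,-0.09,0.0,-0.059,0.0]
    - [-1,-0.18,0.001,-0.059,0.0]
    - [-1,-0.18,0.001,-0.059,0.0]
    - [-1,-0.18,0.001,-0.029,0.0]
    - [-1,-0.18,0.001,-0.014,0.0]
    - [-1,-0.18,0.001,0.0,0.0]
    - [-1,-0.18,0.001,0.0,0.0]

```text
time_s: 43.65
ee_pos: [483.9, 23.0, 65.2]
tool_rot: [1.983, 2.435, -0.001]
ft_force: [-7.8, -5.8, 33.7]
grip_width: -0.0
finger_force: 16.7
```

Call:
play_rows:
  motion:
    - [-1,0.0,0.0,-0.059,0.0]
    - [-1,-0.073,0.0,-0.059,0.0]
    - [-1,-0.145,0.0,-0.059,0.0]
    - [-1,-0.145,0.0,-0.059,0.0]
    - [-1,-0.145,0.0,-0.029,0.0]
    - [-1,-0.145,0.0,-0.014,0.0]
    - [-1,-0.145,0.0,0.0,0.0]
    - [-1,-0.145,0.0,0.0,0.0]

```text
time_s: 44.32
ee_pos: [495.0, -33.6, 65.2]
tool_rot: [1.983, 2.435, -0.001]
ft_force: [-8.7, -4.9, 33.5]
grip_width: -0.002
finger_force: 16.3
```

Call:
play_rows:
  motion:
    - [-1,0.0,0.0,-0.059,0.0]
    - [-1,-0.09,0.0,-0.059,0.0]
    - [-1,-0.18,0.0,-0.059,0.0]
    - [-1,-0.18,0.0,-0.059,0.0]
    - [-1,-0.18,0.0,-0.029,0.0]
    - [-1,-0.18,0.0,-0.014,0.0]
    - [-1,-0.18,0.0,0.0,0.0]
    - [-1,-0.18,0.0,0.0,0.0]

```text
time_s: 44.98
ee_pos: [509.6, -103.3, 64.9]
tool_rot: [1.981, 2.436, -0.001]
ft_force: [-6.9, -5.7, 27.4]
grip_width: 0.002
finger_force: 14.0
```

Call:
play_rows:
  motion:
    - [-1,0.0,0.0,-0.059,0.0]
    - [-1,0.0,0.09,-0.059,0.0]
    - [-1,0.0,0.18,-0.059,0.0]
    - [-1,0.0,0.18,-0.059,0.0]
    - [-1,0.0,0.18,-0.029,0.0]
    - [-1,0.0,0.18,-0.014,0.0]
    - [-1,0.0,0.18,0.0,0.0]
    - [-1,0.0,0.18,0.0,0.0]

```text
time_s: 45.65
ee_pos: [580.5, -85.8, 65.3]
tool_rot: [1.98, 2.439, 0.005]
ft_force: [-2.1, 5.3, 26.3]
grip_width: -0.0
finger_force: 13.1
```

Call:
play_rows:
  motion:
    - [-1,0,0,0,0]
    - [-1,0,0,-0.1,0]
    - [-1,0,0,-0.2,0]
    - [-1,0,0,-0.3,0]
    - [-1,0,0,-0.4,0]
    - [-1,0.1,0,-0.4,0]
    - [-1,0.2,0,-0.4,0]
    - [-1,0.2,0,-0.4,0]

```text
time_s: 46.32
ee_pos: [560.5, 0.4, 222.3]
tool_rot: [-1.966, -2.442, -0.002]
ft_force: [0.8, 1.1, -1.2]
grip_width: 0.0
finger_force: 0.0
```

Call:
play_rows:
  motion:
    - [-1,0,0,0,0]
    - [-1,0,0,0,0]
    - [-1,0,0,0,0]
    - [-1,0,0,0,0]

```text
time_s: 46.65
ee_pos: [562.6, -10.3, 223.7]
tool_rot: [-1.983, -2.436, 0.002]
ft_force: [0.6, -0.2, -0.0]
grip_width: 0.0
finger_force: 0.0
```

Run:
```python
from plan import *
a=np.radians(11.8); b=[579.4-80*np.sin(a),-87.3+80*np.cos(a),64.5+160,11.8]; json.dump(b,open("cmd.json","w"))
s=arm.sense(); print(s["ee_pos"],b)
c=arm.calibration("wrist"); im=arm.grab_frame("wrist"); sc=arm.grab_frame("scene")
for d in arm.masks_of("lid","wrist")[:1]: print(round(d["confidence"],2),d["rect"],[np.round(x,1) for x in rect(c,d["mask"],67)])
cv2.imwrite("pics/m8.png",np.hstack([cv2.resize(sc[190:290,295:410],(427,372),interpolation=cv2.INTER_CUBIC),cv2.copyMakeBorder(cv2.resize(im[:460,130:530],(360,372)),0,0,0,0,0)])[:,:,::-1])
```

```text
[562.5786546  -10.34570894 223.68542412] [np.float64(563.0403158526567), np.float64(-8.990608899065194), 224.5, 11.8]
0.59 [189.5, 28.4, 441.9, 336.6] [array([558.5,  10.7]), np.float64(220.3), np.float64(163.1), np.float64(-78.0)]
```

View pics/m8.png

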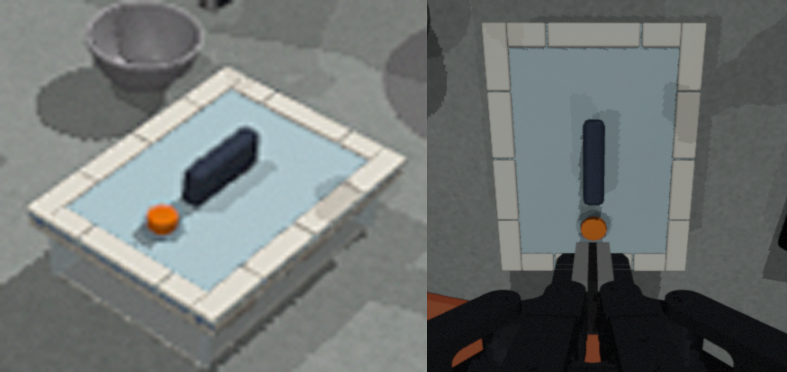

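The blue gasket is gone all round, every length is flush in both views, and the lid is still centred. Now I'll press the vent cap, in the left panel at (162,220).

```bash
python3 -c "
from press import *
X,Y=spot(0,63); print(X,Y)
plan([(X,Y,140,A,-1,3),(X,Y,90,A,-1,2,20),(X,Y,69,A,-1,4,5),(X,Y,120,A,-1,0,20),(500,-60,280,A,-1,4)])"
```

```text
571.5370623990782 -50.05737925408733
[[-1, -0.035, 0.0, 0.07, 0.0], [-1, -0.07, 0.0, 0.141, 0.0], [-1, -0.105, 0.0, 0.211, 0.0], [-1, -0.105, 0.0, 0.211, 0.0], [-1, -0.105, 0.0, 0.211, 0.0], [-1, -0.105, 0.0, 0.211, 0.0], [-1, -0.105, 0.0, 0.253, 0.0], [-1, -0.105, 0.0, 0.295, 0.0]]
[[-1, 0.0, 0.0, 0.041, 0.0], [-1, 0.0, 0.0, 0.041, 0.0], [-1, 0.0, 0.0, 0.041, 0.0], [-1, 0.0, 0.0, 0.052, 0.0], [-1, 0.0, 0.0, 0.062, 0.0], [-1, 0.0, 0.0, 0.073, 0.0], [-1, 0.0, 0.0, 0.083, 0.0], [-1, 0.0, 0.0, 0.094, 0.0]]
[[-1, 0.0, 0.0, 0.0, 0.0], [-1, 0.0, 0.0, 0.0, 0.0], [-1, 0.0, 0.0, 0.0, 0.0], [-1, 0.0, 0.0, 0.0, 0.0], [-1, 0.0, 0.0, -0.043, 0.0], [-1, 0.0, 0.0, -0.085, 0.0], [-1, 0.0, 0.0, -0.128, 0.0], [-1, 0.003, -0.036, -0.208, 0.0]]
[[-1, 0.002, -0.036, -0.08, 0.0], [-1, 0.005, -0.072, -0.16, 0.0], [-1, 0.007, -0.108, -0.24, 0.0], [-1, 0.009, -0.144, -0.32, 0.0], [-1, 0.009, -0.144, -0.32, 0.0], [-1, 0.009, -0.144, -0.32, 0.0], [-1, 0.009, -0.144, -0.32, 0.0], [-1, 0.009, -0.144, -0.32, 0.0]]
end [500.2, -60.1, 280.1, 11.8]
```

Call:
play_rows:
  motion:
    - [-1,-0.035,0.0,0.07,0.0]
    - [-1,-0.07,0.0,0.141,0.0]
    - [-1,-0.105,0.0,0.211,0.0]
    - [-1,-0.105,0.0,0.211,0.0]
    - [-1,-0.105,0.0,0.211,0.0]
    - [-1,-0.105,0.0,0.211,0.0]
    - [-1,-0.105,0.0,0.253,0.0]
    - [-1,-0.105,0.0,0.295,0.0]

```text
time_s: 47.47
ee_pos: [573.8, -49.0, 108.9]
tool_rot: [1.977, 2.437, 0.007]
ft_force: [-0.9, 1.1, -0.3]
grip_width: -0.001
finger_force: 0.0
```

Call:
play_rows:
  motion:
    - [-1,0.0,0.0,0.041,0.0]
    - [-1,0.0,0.0,0.041,0.0]
    - [-1,0.0,0.0,0.041,0.0]
    - [-1,0.0,0.0,0.052,0.0]
    - [-1,0.0,0.0,0.062,0.0]
    - [-1,0.0,0.0,0.073,0.0]
    - [-1,0.0,0.0,0.083,0.0]
    - [-1,0.0,0.0,0.094,0.0]

```text
time_s: 48.13
ee_pos: [572.8, -50.4, 70.0]
tool_rot: [1.98, 2.437, 0.003]
ft_force: [-2.9, -2.4, 30.7]
grip_width: 0.003
finger_force: 15.5
```

Call:
play_rows:
  motion:
    - [-1,0,0,0,0]
    - [-1,0,0,0,0]
    - [-1,0,0,0,0]
    - [-1,0,0,0,0]

```text
time_s: 48.47
ee_pos: [572.7, -50.2, 70.7]
tool_rot: [1.98, 2.437, 0.004]
ft_force: [-3.6, 0.6, 16.7]
grip_width: 0.0
finger_force: 8.3
```

Call:
play_rows:
  motion:
    - [-1,0.0,0.0,-0.043,0.0]
    - [-1,0.0,0.0,-0.085,0.0]
    - [-1,0.0,0.0,-0.128,0.0]
    - [-1,0.003,-0.036,-0.208,0.0]

```text
time_s: 48.8
ee_pos: [557.6, -50.9, 150.9]
tool_rot: [-1.978, -2.439, 0.003]
ft_force: [0.2, 1.0, 0.6]
grip_width: -0.002
finger_force: 0.0
```

Call:
play_rows:
  motion:
    - [-1,0.002,-0.036,-0.08,0.0]
    - [-1,0.005,-0.072,-0.16,0.0]
    - [-1,0.007,-0.108,-0.24,0.0]
    - [-1,0.009,-0.144,-0.32,0.0]
    - [-1,0.009,-0.144,-0.32,0.0]
    - [-1,0.009,-0.144,-0.32,0.0]
    - [-1,0.009,-0.144,-0.32,0.0]
    - [-1,0.009,-0.144,-0.32,0.0]

```text
time_s: 49.47
ee_pos: [499.9, -59.7, 278.8]
tool_rot: [-1.98, -2.438, 0.002]
ft_force: [-0.5, 0.6, -0.8]
grip_width: 0.001
finger_force: 0.0
```

Run:
```python
from plan import *
c=arm.calibration("wrist"); im=arm.grab_frame("wrist"); sc=arm.grab_frame("scene")
for d in arm.masks_of("lid","wrist")[:1]: print(round(d["confidence"],2),[np.round(x,1) for x in rect(c,d["mask"],67)])
cv2.imwrite("pics/m9.png",np.hstack([cv2.resize(sc[190:290,295:410],(427,372),interpolation=cv2.INTER_CUBIC),cv2.resize(im[:460,130:530],(360,372))])[:,:,::-1])
```

```text
0.74 [array([559.4,   8.2]), np.float64(215.3), np.float64(162.7), np.float64(-78.5)]
```

View pics/m9.png

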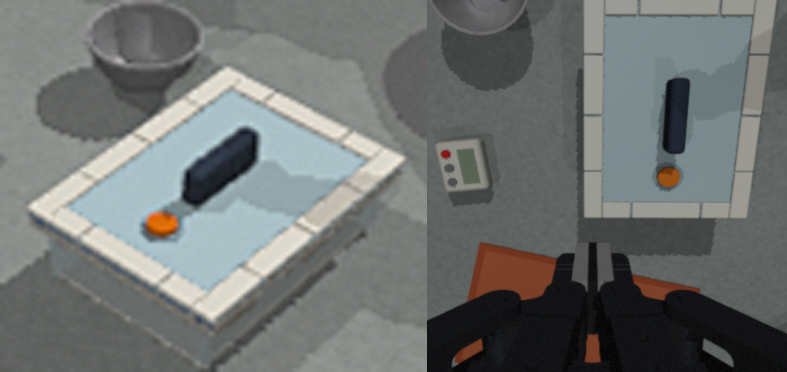

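The vent cap at (162,224) is now flat, the rim is flush all round and the arm is clear. The fit is short only because the picture cuts off the lid's far end. I'm handing in the job.

```bash
python3 -c "
from station import arm
print(arm.job_done())"
```

```text
the job is handed in; nothing more can be done
None
```

I packed all four iced rusks flat and icing up, seated the lid, pressed all ten rim lengths home, then shut the vent cap, and handed the job in at about 50 s with no verdict returned.

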